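Close the biscuit mould and push it under the cooling shelf

TASK

Close the biscuit mould: lower the cover plate over the two pins of the wooden lower half until it rests flush. Then push the closed mould across the table to its parking place under the wire cooling shelf, so that it lies squarely and wholly on the black mat with its far side against the wooden stop bar. Do not bump the shelf, and leave the other things on the table where they are.

Things in the scene. Friction and masses are not known exactly. Their poses are not given: they have to be found in the camera images.
- mould: Lower half of the mould: loose wooden block lying flat, 110 (x) by 150 (y) by 34 mm high, about 0.45 kg. Origin: centre of underside; z up. Two upright steel pins, 12 mm thick with tapered tips, stand 20 mm above its top at x = 0, y = -55 and +55 mm. Half round is the same. Pushing the closed mould along the table takes about 5 to 18 N.
- cover: Cover: loose flat aluminium plate 110 (x) by 150 (y) by 10 mm, about 0.35 kg, with 15 mm through holes at x = 0, y = -55 and +55 mm for the pins. On it a dark wooden grip bar, 16 mm thick (x), 70 mm long (y), from 10 to 42 mm above the underside. Origin: centre of underside; z up. Starts flat on the table at the left or right. Half round is the same.
- seat (a point): Centre of the top face of the mould's lower half, 34 mm above its underside, where the cover's origin comes when seated (pins then stand 10 mm out of the plate); axes as the mould's.
- shelf: Fixed wire cooling shelf on four 12 mm legs at its corners, over the far part of the table, front open to the robot. Origin as spot; x points away from the robot, in through the open front; y left; z up; slightly turned. Deck 170 to 178 mm above the table, x = -95 (front edge) to +165 mm, y = -230 to +230 mm, biscuits on its rear half.
- spot (a point): On the table under the shelf: the mould's origin when centred on the mat and touching the stop bar, its x and y along this point's x and y (same as the shelf's). Parked, the mould's near side lies 40 mm behind the deck's front edge, so the pushing tool must lean back.
- stop (a point): Middle of the near face of the wooden stop bar, on the table (55 mm beyond spot in the shelf's x). The bar is fixed, 20 mm high, 260 mm long along y. The black mat, 0.8 mm thin and no obstacle, lies in front of it: 120 mm deep (x) and 180 mm wide (y), centred on it.
- bowl: Bystander: wooden bowl with biscuits, 124 mm across, 55 mm high; it stands at the left or the right, on the side where the cover is not. Origin: centre of its underside.
- cutter: Bystander: steel ring cutter, 68 mm across, 18 mm high, under the left part of the shelf, beside the mat. Origin: centre of its underside.
- cutter_small: Bystander: steel ring cutter, 54 mm across, 18 mm high, near the robot. Origin: centre of its underside.
- mug: Bystander: white mug, 80 mm across, 85 mm high, at the right, in front of the tin. Origin: centre of its underside.
- jar: Bystander: glass jar, 72 mm across, 100 mm high, to the left of the shelf. Origin: centre of its underside.
- tin: Bystander: tin, 80 mm across, 110 mm high, to the right of the shelf. Origin: centre of its underside.
Not all that is in view belongs to the job. Leave any green or red look-alike of the mould alone.

How it is judged:
By the outcome, as a careful person would: the job done as asked, in the order asked, and still so for the second after the job is handed in, with the robot touching nothing.
It also fails if it takes over 72 s, if anything falls off the work surface, if the arm or the gripper's body presses on something with over 40 N, if the wrist force passes 120 N, or if a joint passes its speed limit or range.

ROBOT

A 6-joint arm with a two-finger parallel gripper is mounted at the origin on the work surface. World frame = base frame: x ahead of the robot, y to its left, z up, the work surface at z = 0. Lengths are in m, angles in rad, forces in N, time in s.
With the tool pointing down it reaches from about 0.375 to 0.9 m from the base axis. Payload 3.1 kg.
Tool frame: the origin (TCP) lies midway between the tips of the shut fingers; the grasp point (between the pads) lies 19 mm behind it (manip.pinch_z is the distance from the TCP to the grasp point, in m); z points along the fingers, y is the line along which they close (so a half turn about z gives the same grasp; the last joint's range is limited). The gripper opens to 85 mm and grips with 20 to 120 N. Pads are 22 mm wide; open, the fingers measure 114 mm over their backs; the gripper's body (76 mm by 85 mm) begins 54 mm behind the grasp point. The pads swing forward as they close: fully open they stand 13 mm farther back than shut.
Start: joints at [-1.355, 0.527, 1.433, -0, 1.181, -0.178], TCP at [0.24, -0.577, 0.231] pointing down, gripper open.
Joint ranges: [-3.08, 3.08], [-0.75, 2.2], [0.22, 2.44], [-1.43, 4.57], [0, 2.65], [-2.85, 2.85]. Speed limits (rad/s): [2.79, 2.79, 3.14, 3.14, 3.14, 3.14].

INTERFACE

Orientations are given as a unit quaternion [x, y, z, w].
In Python, from station import manip, viewer, ticket gives the robot as it stands.
- The arm moves only by the shell command python3 -m creep 'ROWS' [FORCE]. ROWS is JSON, a list of rows, each an object with "slide": the shift along the tool's x, y, z in cm, a list of three; "angular": the turn, a rotation vector about the tool's x, y, z in rad, a list of three; "claw": the opening, from -1 (shut) to 1 (fully open). A call has 1 to 10 rows; each row shifts and turns the commanded pose from where the row before left it, along the tool's axes as they then stand; what a row does not reach is not made up. A row lasts 1/12 s, in which the tool goes at most 41.7 mm and 7.16 degrees, less where a joint would pass 70% of its speed; a pose out of reach is approached as far as the arm can. A call with a gripper value outside its range is refused whole. The fingers move at their own pace and stop on an object; FORCE is the grip in N (left out, the last holds). Time passes only in rows, so rows that do not move let the fingers close. It gives the time, the measured TCP pose, the force, the opening and the grip force at its end, in the units of the state.
- manip.sense(): the state, without advancing time (a new reading comes with each control period).
- viewer.snapshot(name): name is "scene" or "top" or "wrist"; returns the picture (400x640x3 uint8, blue, green, red); there is no depth.
- viewer.calibration(name): a dict with "fov_y" (degrees; the focal length in pixels is half the picture's height over the tangent of half this angle, whatever the lens; pixels are square), "cx", "cy" (the principal point, pixels), "T" (4x4, takes a point from camera to world coordinates); the wrist camera has in their place "tool_from_camera" (4x4, takes a point from camera to tool coordinates, whose origin is the TCP and whose axes are the flange's). Camera axes: x right, y up, looking along -z (the intrinsics and any distortion apply to the point x, -y, -z); pixel columns grow to the right and rows downward; lengths in m; the calibration is good to about 2 mm. A picture is of the moment at which its call begins: read the wrist's pose just before it. calibration takes no time and is no camera call.
- ticket.sign_off(): hands the job in; it is judged then, once.
The state is a dict: "t": time; "q": joint angles; "qd": joint speeds; "tau": joint torques, N m; "tcp_pos": TCP position; "tool_rot": TCP orientation; "force": force on the tool from outside, world axes, zero at the start; "ft_torque": the same for the moment, N m; "finger_gap": opening from 0.0 (shut) to 1.0 (fully open); "gripper_force": force on a finger pad.
Only numpy, scipy, OpenCV 4.12 (cv2) and the standard library are available. Lean on these libraries where they do the work, as an engineer would, in place of code of your own. Each camera call takes 0.05 s, during which the arm holds its last target. There are 200 camera calls.

## Working session

There is one attempt and no reset: what is moved stays moved. The work goes in short steps, Python scripts to look and compute and a shell command to move; the robot and the scene stay as the last step left them, time stands still between calls to the robot, and variables do not carry over. Pictures are saved under pics/ and viewed, at most 10 in all, crops included, and the job is handed in when it is done.

```bash
ls; mkdir -p pics
python3 - <<'E'
from station import manip, viewer
import cv2
print(manip.sense()); print(manip.pinch_z)
for n in("scene","top"):
    im=viewer.snapshot(n); cv2.imwrite(f"pics/{n}0.png",im)
for n in("scene","top","wrist"): print(n,viewer.calibration(n))
E
```

```text
pics
{'t': 0.0, 'q': array([-1.35550682e+00,  5.28510227e-01,  1.43395278e+00, -6.95764718e-07,
        1.18141498e+00, -1.78474303e-01]), 'qd': array([-3.86471975e-04, -2.53098449e-04,  2.09360000e-03, -1.62510397e-05,
        1.68616085e-04,  1.56596264e-04]), 'tau': array([-1.34222864e-03, -4.42352879e+01, -1.78026259e+01, -2.59196604e-04,
        8.33981729e-03,  1.15823485e-05]), 'tcp_pos': array([ 0.23967088, -0.57640792,  0.23029052]), 'tool_rot': array([ 9.80680616e-01,  1.95612431e-01, -2.13542216e-05, -1.14246827e-03]), 'force': array([-0.72749426,  0.38173758, -0.69979851]), 'ft_torque': array([-0.02839593,  0.04838224,  0.02159163]), 'gripper_force': 0.0, 'finger_gap': 1.002096955457779}
0.0187
scene {'fov_y': 43.250293692340726, 'cx': 319.4616809035488, 'cy': 199.47326072147493, 'T': array([[ 0.74776503, -0.41936363,  0.51476364,  1.12803938],
       [ 0.66380517,  0.48910812, -0.56580557, -0.71398466],
       [-0.01449679,  0.76479238,  0.64411369,  0.87402757],
       [ 0.        ,  0.        ,  0.        ,  1.        ]])}
top {'fov_y': 51.75410124790831, 'cx': 318.4482133989901, 'cy': 192.9007152948086, 'T': array([[ 0.0069452 ,  0.98920487, -0.14637449,  0.27531152],
       [-0.99984091,  0.00446454, -0.01726906, -0.02276266],
       [-0.01642914,  0.14647114,  0.98907851,  1.40004604],
       [ 0.        ,  0.        ,  0.        ,  1.        ]])}
wrist {'fov_y': 69.27282394624284, 'cx': 314.3148490612411, 'cy': 197.11731800423001, 'tool_from_camera': array([[ 4.15108623e-05,  9.56488566e-01,  2.91769809e-01,
         7.37773695e-02],
       [ 9.99999850e-01,  1.19711845e-04, -5.34715594e-04,
        -5.09916354e-04],
       [-5.46377653e-04,  2.91769788e-01, -9.56488417e-01,
        -1.43403096e-01],
       [ 0.00000000e+00,  0.00000000e+00,  0.00000000e+00,
         1.00000000e+00]])}
```

View pics/scene0.png

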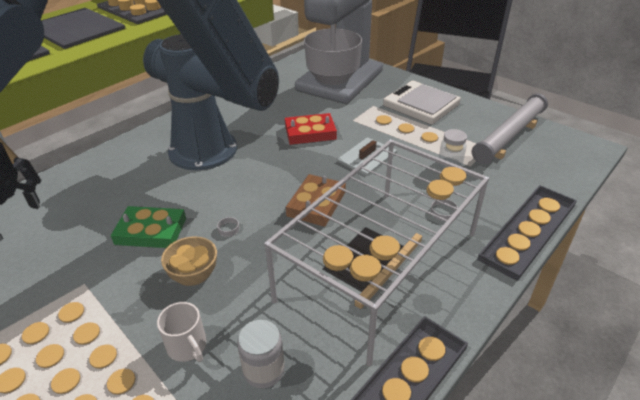

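View pics/top0.png

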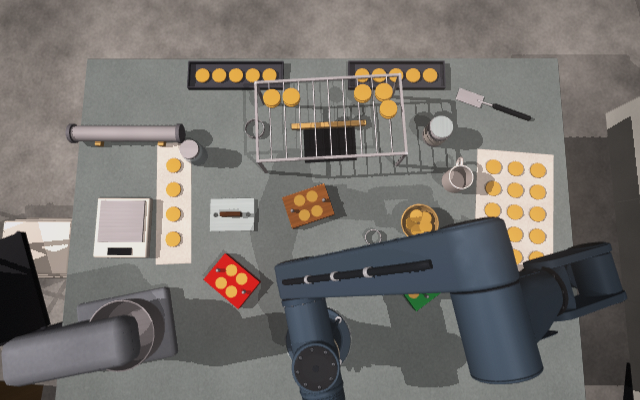

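The wooden mould is at top (309,206), scene (315,200). The red block at top (231,280) and the green one at (420,298) are look-alikes. The brown one fits "wooden", and the grey plate with the dark bar at top (233,214) is the cover. The shelf, mat and stop bar are around (330,125). I'll confirm with an enlarged crop.

```bash
cat > h.py <<'E'
import numpy as np, cv2
from station import manip, viewer
from scipy.spatial.transform import Rotation as R
def cam(n, s=None):
    c=viewer.calibration(n)
    if n=="wrist":
        T=np.eye(4);T[:3,:3]=R.from_quat(s["tool_rot"]).as_matrix();T[:3,3]=s["tcp_pos"];T=T@c["tool_from_camera"]
    else: T=c["T"]
    return 200/np.tan(np.radians(c["fov_y"]/2)),c["cx"],c["cy"],T
def px2w(C,uv,z):
    f,cx,cy,T=C; uv=np.atleast_2d(np.asarray(uv,float))
    d=np.c_[(uv[:,0]-cx)/f,-(uv[:,1]-cy)/f,-np.ones(len(uv))]@T[:3,:3].T
    o=T[:3,3]; return o+d*((z-o[2])/d[:,2])[:,None]
def w2px(C,P):
    f,cx,cy,T=C; p=(np.atleast_2d(P)-T[:3,3])@T[:3,:3]
    return np.c_[cx+f*p[:,0]/-p[:,2],cy-f*p[:,1]/-p[:,2]]
E
python3 - <<'E'
from h import *
im=cv2.imread("pics/top0.png")
a=cv2.resize(im[165:245,195:355],None,fx=5,fy=5,interpolation=cv2.INTER_CUBIC)
b=cv2.resize(im[70:175,240:420],(800,200*0+467),interpolation=cv2.INTER_CUBIC)
cv2.imwrite("pics/cropA.png",a); cv2.imwrite("pics/cropB.png",b)
C=cam("top")
print(px2w(C,[[233,214],[309,206],[328,142]],[.02,][0]).round(3))
E
```

```text
[[ 0.406  0.289  0.02 ]
 [ 0.435  0.033  0.02 ]
 [ 0.657 -0.03   0.02 ]]
```

View pics/cropA.png

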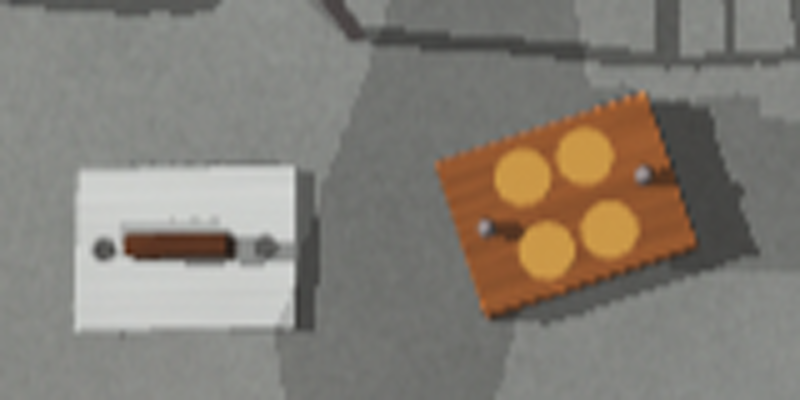

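View pics/cropB.png

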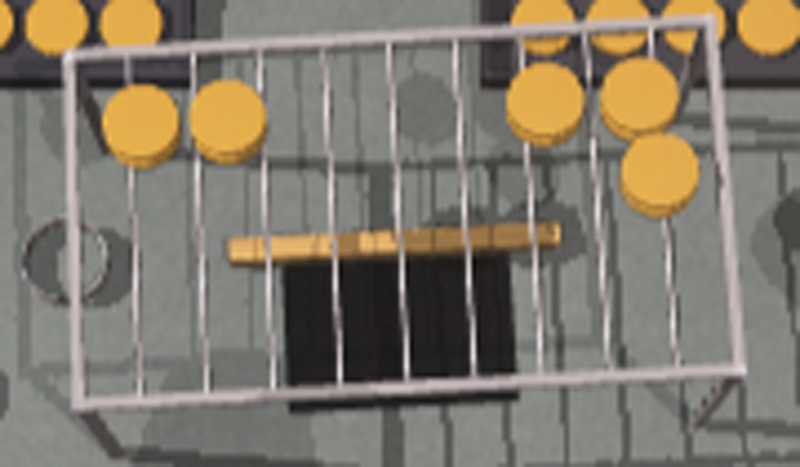

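The crops confirm the wooden mould with steel pins and biscuits at A(565,205). The cover, with its dark grip and two holes, is at A(186,248). In crop B the mat corners are (284,262),(510,250),(517,398),(290,410), and the stop bar lies just behind them.

Run:
```python
from h import *
C=cam("top"); np.set_printoptions(precision=4,suppress=True)
A=lambda l:(np.array(l)+.5)/5-.5+[195,165]
B=lambda l:(np.array(l)+.5)/4.444-.5+[240,70]
def rep(n,P):
    print(n,P[:,:2].tolist() if 0 else P[:,:2].mean(0)); 
def ang(v): return np.degrees(np.arctan2(v[1],v[0]))
c=px2w(C,A([(78,170),(293,167),(295,328),(78,330)]),.01); h=px2w(C,A([(104,249),(265,247)]),.01)
rep("cover",c); rep("holes",h); print(ang(h[0]-h[1])-90, ang(c[0]+c[3]-c[1]-c[2])-90)
g=px2w(C,A([(124,233),(233,233),(233,258),(124,258)]),.042);rep("grip",g)
m=px2w(C,A([(437,160),(645,92),(695,243),(488,317)]),.034); p=px2w(C,A([(485,227),(643,174)]),.053)
rep("mould",m);rep("pins",p);print(ang(p[0]-p[1])-90, ang(m[0]+m[3]-m[1]-m[2])-90)
b=px2w(C,B([(284,262),(510,250),(517,398),(290,410)]),.001);rep("mat",b);print(ang(b[0]+b[3]-b[1]-b[2])-90,ang(b[0]+b[1]-b[2]-b[3]));print(b[:,:2])
d=px2w(C,B([(73,402),(740,371),(711,20),(68,55)]),.174);rep("deck",d);print(d[:,:2],ang(d[0]+d[3]-d[1]-d[2])-90)
s=px2w(C,B([(229,240),(557,222)]),.02);print("bar top far edge",s[:,:2],ang(s[0]-s[1])-90)
s=px2w(C,B([(230,262),(558,245)]),.0);print("bar bot near",s[:,:2],ang(s[0]-s[1])-90)
```

```text
cover [0.4064 0.2952]
holes [0.4066 0.2962]
1.019625544890559 0.9726588760599242
grip [0.4052 0.2929]
mould [0.4362 0.0361]
pins [0.4353 0.0368]
18.968709104406756 19.306157609792038
mat [ 0.6559 -0.0363]
3.26361035308706 2.612839232289686
[[ 0.7106  0.0557]
 [ 0.7208 -0.1228]
 [ 0.6012 -0.1276]
 [ 0.591   0.0496]]
deck [ 0.6947 -0.0324]
[[ 0.5571  0.1897]
 [ 0.5802 -0.267 ]
 [ 0.8337 -0.2528]
 [ 0.8079  0.2006]] 3.0815677423888133
bar top far edge [[ 0.7225  0.0979]
 [ 0.7374 -0.1582]] 3.3475764439507856
bar bot near [[ 0.7109  0.0986]
 [ 0.7253 -0.1608]] 3.173497131128741
```

```bash
A='{"slide":[0,0,0],"angular":[0,0,-0.12],"claw":1}'; python3 -m creep '[{"slide":[0,0,0],"angular":[0,0,-0.12],"claw":1},{"slide":[0,0,0],"angular":[0,0,-0.12],"claw":1},{"slide":[0,0,0],"angular":[0,0,-0.12],"claw":1},{"slide":[0,0,0],"angular":[0,0,-0.12],"claw":1},{"slide":[0,0,0],"angular":[0,0,-0.12],"claw":1},{"slide":[0,0,0],"angular":[0,0,-0.12],"claw":1},{"slide":[0,0,0],"angular":[0,0,-0.12],"claw":1},{"slide":[0,0,0],"angular":[0,0,-0.12],"claw":1},{"slide":[0,0,0],"angular":[0,0,-0.12],"claw":1},{"slide":[0,0,0],"angular":[0,0,-0.12],"claw":1}]'
python3 -m creep '[{"slide":[3.6,1.5,0],"angular":[0,0,0],"claw":1},{"slide":[3.6,1.5,0],"angular":[0,0,0],"claw":1},{"slide":[3.6,1.5,0],"angular":[0,0,0],"claw":1},{"slide":[3.6,1.5,0],"angular":[0,0,0],"claw":1},{"slide":[3.6,1.5,0],"angular":[0,0,0],"claw":1},{"slide":[3.6,1.5,0],"angular":[0,0,0],"claw":1},{"slide":[3.6,1.5,0],"angular":[0,0,0],"claw":1},{"slide":[3.6,1.5,0],"angular":[0,0,0],"claw":1},{"slide":[3.6,1.5,0],"angular":[0,0,0],"claw":1},{"slide":[3.6,1.5,0],"angular":[0,0,0],"claw":1}]'
```

```text
t: 0.93
tcp_pos: [0.2397, -0.5767, 0.2307]
tool_rot: [0.697, 0.717, 0.0, -0.001]
force: [-0.4, -0.5, 0.2]
finger_gap: 1.0
gripper_force: 0.0
t: 1.77
tcp_pos: [0.3816, -0.2118, 0.2312]
tool_rot: [0.699, 0.715, 0.0, -0.0]
force: [0.6, -1.1, 0.8]
finger_gap: 0.997
gripper_force: 0.0
```

```bash
python3 -m creep '[{"slide":[3.6,1,0],"angular":[0,0,0],"claw":1},{"slide":[3.6,1,0],"angular":[0,0,0],"claw":1},{"slide":[3.6,1,0],"angular":[0,0,0],"claw":1},{"slide":[3.6,1,0],"angular":[0,0,0],"claw":1},{"slide":[3.6,0,0],"angular":[0,0,0],"claw":1},{"slide":[3.6,0,0],"angular":[0,0,0],"claw":1},{"slide":[3.6,0,0],"angular":[0,0,0],"claw":1},{"slide":[3.6,0,0],"angular":[0,0,0],"claw":1},{"slide":[3.6,0,0],"angular":[0,0,0],"claw":1},{"slide":[3.6,0,0],"angular":[0,0,0],"claw":1}]' >/dev/null
python3 -m creep '[{"slide":[3.5,-0.5,0],"angular":[0,0,0],"claw":1},{"slide":[3.5,-0.5,1],"angular":[0,0,0],"claw":1},{"slide":[3.5,-0.5,1],"angular":[0,0,0],"claw":1},{"slide":[3,-0.5,2],"angular":[0,0,0],"claw":1},{"slide":[0,0,2],"angular":[0,0,0],"claw":1},{"slide":[0,0,0],"angular":[0,0,0],"claw":1},{"slide":[0,0,0],"angular":[0,0,0],"claw":1}]'
python3 - <<'E'
from h import *
s=manip.sense(); im=viewer.snapshot("wrist"); cv2.imwrite("pics/w1.png",im); np.save("w1.npy",s,allow_pickle=True)
print(s["tcp_pos"],R.from_quat(s["tool_rot"]).as_matrix().round(4))
E
```

```text
t: 3.18
tcp_pos: [0.3889, 0.2813, 0.1704]
tool_rot: [0.699, 0.716, -0.002, -0.001]
force: [0.2, -0.3, -0.0]
finger_gap: 1.002
gripper_force: 0.0
[0.38891818 0.28130392 0.17041793] [[-0.024   0.9997 -0.0033]
 [ 0.9997  0.024  -0.0016]
 [-0.0015 -0.0034 -1.    ]]
```

View pics/w1.png

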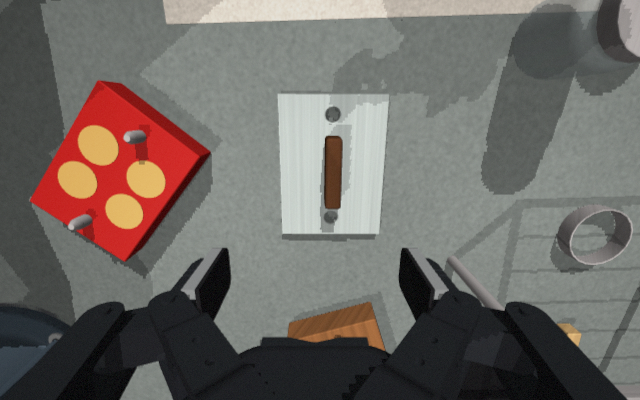

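The wrist view shows the cover at (278..389, 94..234), its holes at (333,114) and (331,217), and the grip at (325..341, 137..209).

Run:
```python
from h import *
s=np.load("w1.npy",allow_pickle=True).item(); C=cam("wrist",s); np.set_printoptions(precision=4,suppress=True)
c=px2w(C,[(278,94),(389,94),(379,234),(282,234)],.01); h=px2w(C,[(333,114),(331,217)],.01)
g=px2w(C,[(325,137),(341,137),(341,209),(324.5,209)],.042)
ang=lambda v:np.degrees(np.arctan2(v[1],v[0]))-90
print("cover",c.mean(0),ang(c[0]+c[1]-c[2]-c[3]),"holes",h.mean(0),ang(h[0]-h[1]),np.linalg.norm(h[0]-h[1]),"grip",g.mean(0),ang(g[0]+g[1]-g[2]-g[3]))
m=R.from_quat(s["tool_rot"]).as_matrix(); print(m.T@(np.array([.4065,.2945,.1])-s["tcp_pos"]), h)
```

```text
cover [0.4061 0.2945 0.01  ] 1.194983179918225 holes [0.4061 0.2954 0.01  ] 1.3108226513117245 0.11102019816270617 grip [0.4052 0.2959 0.042 ] 2.265512499050658
[0.0129 0.0181 0.0703] [[0.4049 0.3509 0.01  ]
 [0.4074 0.2399 0.01  ]]
```

```bash
python3 -m creep '[{"slide":[0.7,0.85,2],"angular":[0,0,0],"claw":1},{"slide":[0.7,0.85,3],"angular":[0,0,0],"claw":1},{"slide":[0,0,3],"angular":[0,0,0],"claw":1},{"slide":[0,0,3],"angular":[0,0,0],"claw":1},{"slide":[0,0,2],"angular":[0,0,0],"claw":1},{"slide":[0,0,1],"angular":[0,0,0],"claw":1},{"slide":[0,0,0],"angular":[0,0,0],"claw":1},{"slide":[0,0,0],"angular":[0,0,0],"claw":1},{"slide":[0,0,0],"angular":[0,0,0],"claw":1}]'
```

```text
t: 3.98
tcp_pos: [0.4082, 0.2961, 0.0328]
tool_rot: [0.699, 0.715, 0.001, 0.001]
force: [-0.6, 0.1, 1.0]
finger_gap: 1.005
gripper_force: 0.0
```

```bash
python3 -m creep '[{"slide":[0,-0.2,0.6],"angular":[0,0,0],"claw":1},{"slide":[0,0,0.6],"angular":[0,0,0],"claw":1},{"slide":[0,0,0.4],"angular":[0,0,0],"claw":1},{"slide":[0,0,0],"angular":[0,0,0],"claw":1},{"slide":[0,0,0],"angular":[0,0,0],"claw":1},{"slide":[0,0,0],"angular":[0,0,0],"claw":1}]' && python3 -m creep '[{"slide":[0,0,0],"angular":[0,0,0],"claw":-1},{"slide":[0,0,0],"angular":[0,0,0],"claw":-1},{"slide":[0,0,0],"angular":[0,0,0],"claw":-1},{"slide":[0,0,0],"angular":[0,0,0],"claw":-1},{"slide":[0,0,0],"angular":[0,0,0],"claw":-1},{"slide":[0,0,0],"angular":[0,0,0],"claw":-1},{"slide":[0,0,0],"angular":[0,0,0],"claw":-1},{"slide":[0,0,0],"angular":[0,0,0],"claw":-1},{"slide":[0,0,0],"angular":[0,0,0],"claw":-1},{"slide":[0,0,0],"angular":[0,0,0],"claw":-1}]' 50
```

```text
t: 4.48
tcp_pos: [0.4048, 0.296, 0.0153]
tool_rot: [0.699, 0.715, -0.0, -0.0]
force: [0.1, -1.0, -0.0]
finger_gap: 0.998
gripper_force: 0.0
t: 5.32
tcp_pos: [0.4053, 0.296, 0.0156]
tool_rot: [0.699, 0.715, 0.001, 0.0]
force: [1.4, -0.4, 4.9]
finger_gap: 0.177
gripper_force: 50.3
```

```bash
python3 -m creep '[{"slide":[0,0,-1],"angular":[0,0,0],"claw":-1},{"slide":[0,0,-3],"angular":[0,0,0],"claw":-1},{"slide":[0,0,-3.6],"angular":[0,0,-0.04],"claw":-1},{"slide":[0,0,-3.6],"angular":[0,0,-0.04],"claw":-1},{"slide":[0,0,-3.6],"angular":[0,0,-0.04],"claw":-1},{"slide":[0,0,-3.6],"angular":[0,0,-0.04],"claw":-1},{"slide":[0,0,-3.6],"angular":[0,0,-0.04],"claw":-1},{"slide":[0,0,-3.6],"angular":[0,0,-0.04],"claw":-1},{"slide":[0,0,-3.6],"angular":[0,0,-0.04],"claw":-1},{"slide":[0,0,-3.6],"angular":[0,0,-0.03],"claw":-1}]'
python3 - <<'E'
from h import *
s=manip.sense();m=R.from_quat(s["tool_rot"]).as_matrix();print(m.T@(np.array([.481,-.096,.35])-s["tcp_pos"]),np.degrees(np.arctan2(m[1,0],m[0,0])))
E
```

```text
t: 6.15
tcp_pos: [0.4027, 0.2951, 0.3446]
tool_rot: [0.579, 0.815, -0.001, -0.001]
force: [0.6, 0.3, -3.4]
finger_gap: 0.178
gripper_force: 49.6
[-0.39512099 -0.05468621 -0.00522715] 109.19167067402655
```

```bash
python3 -m creep '[{"slide":[-2,-0.3,0],"angular":[0,0,0],"claw":-1},{"slide":[-3.6,-0.5,0],"angular":[0,0,0],"claw":-1},{"slide":[-3.6,-0.5,0],"angular":[0,0,0],"claw":-1},{"slide":[-3.6,-0.5,0],"angular":[0,0,0],"claw":-1},{"slide":[-3.6,-0.5,0],"angular":[0,0,0],"claw":-1},{"slide":[-3.6,-0.5,0],"angular":[0,0,0],"claw":-1},{"slide":[-3.6,-0.5,0],"angular":[0,0,0],"claw":-1},{"slide":[-3.6,-0.5,0],"angular":[0,0,0],"claw":-1},{"slide":[-3.6,-0.5,0],"angular":[0,0,0],"claw":-1},{"slide":[-3.6,-0.5,0],"angular":[0,0,0],"claw":-1}]' >/dev/null
python3 -m creep '[{"slide":[-3,-0.5,0],"angular":[0,0,0],"claw":-1},{"slide":[-2,-0.4,0],"angular":[0,0,0],"claw":-1},{"slide":[0,0,0],"angular":[0,0,0],"claw":-1},{"slide":[0,0,0],"angular":[0,0,0],"claw":-1},{"slide":[0,0,0],"angular":[0,0,0],"claw":-1},{"slide":[0,0,0],"angular":[0,0,0],"claw":-1}]'
python3 - <<'E'
from h import *
s=manip.sense(); im=viewer.snapshot("wrist"); cv2.imwrite("pics/w2.png",im); np.save("w2.npy",s,allow_pickle=True)
print(s["tcp_pos"],R.from_quat(s["tool_rot"]).as_matrix().round(4))
E
```

```text
t: 7.48
tcp_pos: [0.4788, -0.0937, 0.3429]
tool_rot: [0.58, 0.815, 0.0, -0.001]
force: [0.6, 0.2, -3.8]
finger_gap: 0.18
gripper_force: 49.5
[ 0.47875878 -0.09366549  0.34293112] [[-0.328   0.9447 -0.0017]
 [ 0.9447  0.328   0.0013]
 [ 0.0017 -0.0012 -1.    ]]
```

View pics/w2.png

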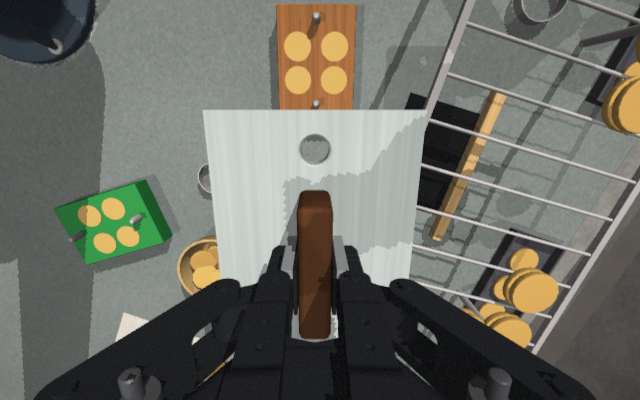

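The wrist view shows the wooden mould at the top, with pin tips near (316,14) and (316,103). The held plate's hole is at (315,149), and its edge corners are (204,110) and (427,111).

Run:
```python
from h import *
np.set_printoptions(precision=4,suppress=True)
s=np.load("w2.npy",allow_pickle=True).item(); C=cam("wrist",s); M=R.from_quat(s["tool_rot"]).as_matrix()
tool=lambda P:(P-s["tcp_pos"])@M
pt=px2w(C,[(316.5,14),(316.5,103)],.052); ang=lambda v:np.degrees(np.arctan2(v[1],v[0]))-90
print("pins w",pt,pt.mean(0),ang(pt[0]-pt[1]),np.linalg.norm(pt[0]-pt[1]),"tool",tool(pt))
mc=px2w(C,[(277,4.5),(356,5)],.034); print("mould far corners tool",tool(mc),np.linalg.norm(mc[0]-mc[1]))
zt=s["tcp_pos"][2]-.0055
print("hole tool",tool(px2w(C,[(315,149)],zt)),"plate corners",tool(px2w(C,[(204,110),(427,111)],zt)))
im=cv2.imread("pics/w2.png"); cv2.imwrite("pics/c2.png",np.hstack([cv2.resize(im[0:30,270:364],None,fx=8,fy=8,interpolation=cv2.INTER_CUBIC)]))
cv2.imwrite("pics/c2.png",np.vstack([cv2.resize(im[r:r+26,270:364],None,fx=8,fy=8,interpolation=cv2.INTER_CUBIC) for r in (0,90)]))
```

```text
pins w [[ 0.417   0.0905  0.052 ]
 [ 0.4538 -0.0146  0.052 ]] [0.4354 0.038  0.052 ] 19.277654186225803 0.11134062093037489 tool [[0.1937 0.0024 0.2913]
 [0.0824 0.0027 0.2911]]
mould far corners tool [[ 0.21   -0.0511  0.3094]
 [ 0.2094  0.0562  0.3092]] 0.10733470617153146
hole tool [[ 0.0552 -0.0004  0.0056]] plate corners [[ 0.0743 -0.0551  0.0057]
 [ 0.0739  0.0548  0.0056]]
```

View pics/c2.png

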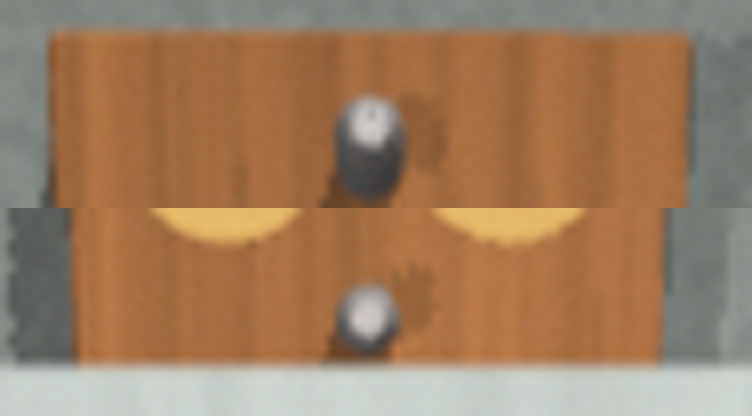

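Run:
```python
from h import *
from scipy.optimize import least_squares
np.set_printoptions(precision=4,suppress=True)
s=np.load("w2.npy",allow_pickle=True).item(); Cw=cam("wrist",s); Ct=cam("top"); M=R.from_quat(s["tool_rot"]).as_matrix()
mod=np.array([(0,.055,.053),(0,-.055,.053),(-.055,.075,.034),(.055,.075,.034),(-.055,-.075,.034),(.055,-.075,.034)])
def W(p): 
    return R.from_euler("z",p[2]).apply(mod)+[p[0],p[1],0]
w=np.array([(315.9,14.8),(315.6,102.6),(275.8,3.7),(355.8,3.7)])
A=lambda l:(np.array(l)+.5)/5-.5+[195,165]
t=A([(485,227),(643,174),(437,160),(645,92),(488,317),(695,243)])
t=t[[0,1,4,2,5,3]]
fw=lambda p:(w2px(Cw,W(p)[:4])-w).ravel(); ft=lambda p:(w2px(Ct,W(p))-t).ravel()
for f in (fw,ft,lambda p:np.r_[fw(p),ft(p)]):
    r=least_squares(f,[.435,.037,.33]); c=np.r_[r.x[:2],.34]; print(r.x[:2],np.degrees(r.x[2]),r.fun.round(1),"tool",(c-s["tcp_pos"])@M)
```

```text
[0.4348 0.0364] 19.098541241090622 [-0.1  0.7  0.1  0.9 -0.5 -0.7  0.6 -0.7] tool [0.1373 0.0012 0.0032]
[0.4359 0.0364] 19.06168350988624 [ 0.1 -0.1  0.2 -0.2 -0.6  0.1 -0.6  0.3  0.8  0.3  0.2 -0.3] tool [0.1369 0.0022 0.0032]
[0.4351 0.0364] 19.156055899499464 [ 0.1  0.7  0.3  0.9 -0.4 -0.6  0.7 -0.7  0.1  0.1  0.2 -0.  -0.6  0.3
 -0.7  0.6  0.8  0.5  0.1 -0.1] tool [0.1372 0.0014 0.0032]
```

```bash
python3 -m creep '[{"slide":[2,0,1],"angular":[0,0,0],"claw":-1},{"slide":[3.5,0.1,2],"angular":[0,0,0],"claw":-1},{"slide":[3.5,0.1,2],"angular":[0,0,0],"claw":-1},{"slide":[2.8,0,3],"angular":[0,0,0],"claw":-1},{"slide":[2,0,3],"angular":[0,0,0],"claw":-1},{"slide":[0,0,3],"angular":[0,0,0],"claw":-1},{"slide":[0,0,3],"angular":[0,0,0],"claw":-1},{"slide":[0,0,3],"angular":[0,0,0],"claw":-1},{"slide":[0,0,3],"angular":[0,0,0],"claw":-1},{"slide":[0,0,2],"angular":[0,0,0],"claw":-1}]' >/dev/null
python3 -m creep '[{"slide":[0,0,0],"angular":[0,0,0],"claw":-1},{"slide":[0,0,0],"angular":[0,0,0],"claw":-1},{"slide":[0,0,0],"angular":[0,0,0],"claw":-1},{"slide":[0,0,0],"angular":[0,0,0],"claw":-1}]'
cat > d.py <<'E'
from h import *
import sys
t=np.array([float(a) for a in sys.argv[1:4]]); s=manip.sense();m=R.from_quat(s["tool_rot"]).as_matrix()
print("slide cm",((t-s["tcp_pos"])@m*100).round(2),"yaw",np.degrees(np.arctan2(m[1,0],m[0,0])).round(2),"zax",m[:,2].round(4),"F",s["force"].round(1),s["ft_torque"].round(2))
E
python3 d.py .4353 .0369 .085
```

```text
t: 8.7
tcp_pos: [0.4379, 0.0361, 0.0948]
tool_rot: [0.58, 0.815, 0.001, 0.002]
force: [-0.9, 0.3, -3.3]
finger_gap: 0.181
gripper_force: 49.6
slide cm [ 0.16 -0.22  0.98] yaw 109.12 zax [ 3.7e-03 -6.0e-04 -1.0e+00] F [-0.9  0.3 -3.3] [ 0.01 -0.03  0.05]
```

```bash
python3 -m creep '[{"slide":[0.15,-0.2,0.5],"angular":[0,0,0],"claw":-1},{"slide":[0,0,0.5],"angular":[0,0,0],"claw":-1},{"slide":[0,0,0],"angular":[0,0,0],"claw":-1},{"slide":[0,0,0],"angular":[0,0,0],"claw":-1}]'; python3 d.py .4353 .0369 .085
python3 -m creep '[{"slide":[0,0,0],"angular":[0,0,0],"claw":-1}]'>/dev/null; python3 d.py .4353 .0369 .085
```

```text
t: 9.03
tcp_pos: [0.434, 0.0367, 0.0833]
tool_rot: [0.58, 0.814, -0.0, -0.0]
force: [0.3, -0.2, -2.5]
finger_gap: 0.175
gripper_force: 49.7
slide cm [-0.03  0.13 -0.17] yaw 109.08 zax [-2.e-04  0.e+00 -1.e+00] F [ 0.3 -0.2 -2.5] [ 0.02 -0.05 -0.01]
slide cm [-0.02  0.11 -0.16] yaw 109.07 zax [ 2.e-04 -0.e+00 -1.e+00] F [ 0.4 -0.2 -3.5] [ 0.02  0.   -0.06]
```

Run:
```python
from h import *
s=manip.sense()
cv2.imwrite("pics/s3.png",cv2.resize(viewer.snapshot("scene")[130:260,240:400],None,fx=4,fy=4,interpolation=cv2.INTER_CUBIC))
im=viewer.snapshot("wrist"); cv2.imwrite("pics/w3.png",im)
```

```text
(no output)
```

View pics/s3.png

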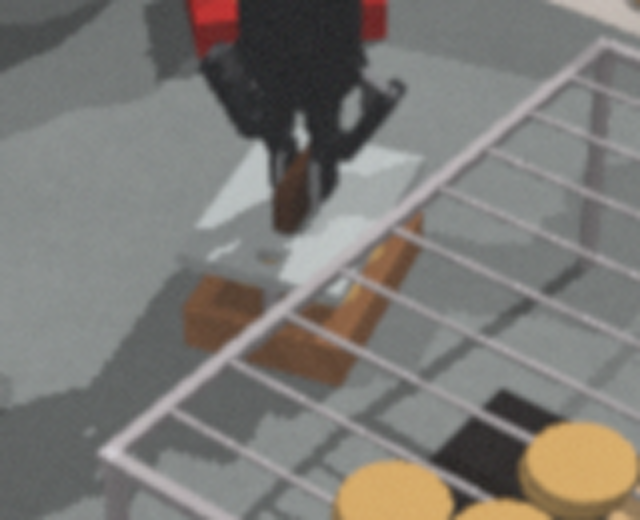

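The plate hovers above the mould and is aligned with it. Lowering onto the pins.

```bash
python3 -m creep '[{"slide":[0,0.1,0.4],"angular":[0,0,0],"claw":-1},{"slide":[0,0,0.4],"angular":[0,0,0],"claw":-1},{"slide":[0,0,0.4],"angular":[0,0,0],"claw":-1},{"slide":[0,0,0.3],"angular":[0,0,0],"claw":-1},{"slide":[0,0,0.2],"angular":[0,0,0],"claw":-1},{"slide":[0,0,0.2],"angular":[0,0,0],"claw":-1},{"slide":[0,0,0],"angular":[0,0,0],"claw":-1},{"slide":[0,0,0],"angular":[0,0,0],"claw":-1}]'; python3 d.py .4353 .0369 .0495
```

```text
t: 9.88
tcp_pos: [0.435, 0.0371, 0.0641]
tool_rot: [0.58, 0.815, -0.0, -0.0]
force: [-0.7, -0.6, -3.0]
finger_gap: 0.171
gripper_force: 49.7
slide cm [-0.03  0.03  1.46] yaw 109.08 zax [-4.e-04  0.e+00 -1.e+00] F [-0.7 -0.6 -3. ] [ 0.   -0.03  0.  ]
```

Underside is at about 0.049, below the pin tips, with no contact force. Continuing.

```bash
python3 -m creep '[{"slide":[0,0,0.3],"angular":[0,0,0],"claw":-1},{"slide":[0,0,0.3],"angular":[0,0,0],"claw":-1},{"slide":[0,0,0.3],"angular":[0,0,0],"claw":-1},{"slide":[0,0,0.2],"angular":[0,0,0],"claw":-1},{"slide":[0,0,0.2],"angular":[0,0,0],"claw":-1},{"slide":[0,0,0],"angular":[0,0,0],"claw":-1},{"slide":[0,0,0],"angular":[0,0,0],"claw":-1}]'; python3 d.py .4353 .0369 .0495
```

```text
t: 10.47
tcp_pos: [0.4349, 0.0371, 0.0511]
tool_rot: [0.58, 0.815, -0.0, -0.0]
force: [-0.1, -0.2, -3.3]
finger_gap: 0.179
gripper_force: 49.7
slide cm [-0.03  0.03  0.16] yaw 109.08 zax [-4.e-04  1.e-04 -1.e+00] F [-0.1 -0.2 -3.3] [0.03 0.01 0.01]
```

```bash
python3 -m creep '[{"slide":[0,0,0.1],"angular":[0,0,0],"claw":-1},{"slide":[0,0,0.1],"angular":[0,0,0],"claw":-1},{"slide":[0,0,0],"angular":[0,0,0],"claw":-1},{"slide":[0,0,0],"angular":[0,0,0],"claw":-1}]'
```

```text
t: 10.8
tcp_pos: [0.4352, 0.0371, 0.0496]
tool_rot: [0.58, 0.815, 0.0, 0.0]
force: [0.0, 0.2, 0.2]
finger_gap: 0.173
gripper_force: 50.1
```

```bash
python3 -m creep '[{"slide":[0,0,0],"angular":[0,0,0],"claw":0},{"slide":[0,0,0],"angular":[0,0,0],"claw":0},{"slide":[0,0,0],"angular":[0,0,0],"claw":0},{"slide":[0,0,0],"angular":[0,0,0],"claw":0},{"slide":[0,0,-0.5],"angular":[0,0,0],"claw":0},{"slide":[0,0,-1.5],"angular":[0,0,0],"claw":0},{"slide":[0,0,-3],"angular":[0,0,0],"claw":0.5},{"slide":[0,0,-3.5],"angular":[0,0,0],"claw":1},{"slide":[0,0,-3.5],"angular":[0,0,0],"claw":1},{"slide":[-3,0,-3.5],"angular":[0,0,0],"claw":1}]'
python3 -m creep '[{"slide":[-3.5,0,-1],"angular":[0,0,0],"claw":1},{"slide":[-1,0,0],"angular":[0,0,0],"claw":1},{"slide":[0,0,0],"angular":[0,0,0],"claw":1},{"slide":[0,0,0],"angular":[0,0,0],"claw":1},{"slide":[0,0,0],"angular":[0,0,0],"claw":1}]'
python3 - <<'E'
from h import *
s=manip.sense(); im=viewer.snapshot("wrist"); cv2.imwrite("pics/w4.png",im); np.save("w4.npy",s,allow_pickle=True); print(s["tcp_pos"])
E
```

```text
t: 11.63
tcp_pos: [0.4409, 0.0143, 0.2027]
tool_rot: [0.579, 0.816, -0.0, -0.002]
force: [0.8, -0.3, -0.4]
finger_gap: 0.997
gripper_force: 0.0
t: 12.05
tcp_pos: [0.4566, -0.0299, 0.2098]
tool_rot: [0.58, 0.815, -0.0, -0.002]
force: [0.1, -0.1, -0.7]
finger_gap: 0.996
gripper_force: 0.0
[ 0.45664979 -0.02986448  0.20977987]
```

View pics/w4.png

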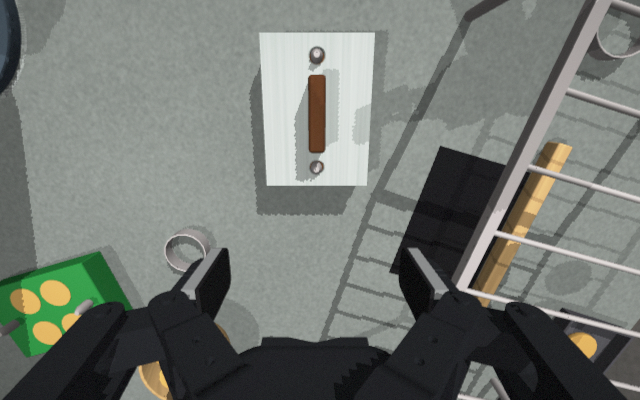

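The cover is seated, with pins showing through both holes at (317,54) and (317,166), and the plate quad is clean. The mat's near corners are at (440,147) and (390,271). Next I'll build an automatic plate-pose fit from the bright quad and refine the spot.

```bash
cat > pose.py <<'E'
from h import *
from scipy.optimize import least_squares
np.set_printoptions(precision=4,suppress=True)
def plate(im,C,guess,z=.044,thr=175):
    """pose of the cover's top face from the bright-quad outline in im"""
    g=im.min(2); P=lambda p:R.from_euler("z",p[2]).apply(np.array([(-.055,-.075,0),(.055,-.075,0),(.055,.075,0),(-.055,.075,0)]))+[p[0],p[1],z]
    q=w2px(C,P(guess)); roi=np.zeros_like(g); cv2.fillConvexPoly(roi,np.int32(q+.5),255); roi=cv2.dilate(roi,np.ones((41,41)))
    m=((g>thr)&(roi>0)).astype(np.uint8); m=cv2.morphologyEx(m,cv2.MORPH_OPEN,np.ones((3,3),np.uint8))
    c=max(cv2.findContours(m,0,1)[0],key=cv2.contourArea); h=cv2.convexHull(c)
    r=cv2.approxPolyN(h,4,ensure_convex=True).reshape(4,2).astype(float) if hasattr(cv2,"approxPolyN") else cv2.boxPoints(cv2.minAreaRect(h))
    def f(p):
        d=np.linalg.norm(w2px(C,P(p))[:,None]-r[None],axis=2); return d.min(1)
    s=least_squares(f,guess); return s.x[0],s.x[1],np.degrees(s.x[2]),s.fun.round(1),r
if __name__=="__main__":
    import sys
    s=manip.sense(); n=sys.argv[4]; im=viewer.snapshot(n)
    print(plate(im,cam(n,s),[float(sys.argv[1]),float(sys.argv[2]),np.radians(float(sys.argv[3]))])[:4])
E
python3 - <<'E'
from pose import *
s=np.load("w4.npy",allow_pickle=True).item(); C=cam("wrist",s); im=cv2.imread("pics/w4.png")
print(plate(im,C,[.435,.0366,.333]))
a=px2w(C,[(440,147),(390,271)],.0008); b=px2w(C,[(317,54),(317,166)],.053); print("mat near",a,a.mean(0)+.065*np.array([1,.054,0]),"pins",b,b.mean(0))
print("yaw",np.degrees(np.arctan2(*(a[0]-a[1])[[1,0]]))-90)
E
python3 pose.py .435 .0366 19 top; python3 d.py .40 .138 .21
```

```text
(np.float64(0.4347058025044415), np.float64(0.03602965188741345), np.float64(19.269947444412143), array([0.7, 0.3, 0.5, 0.4]), array([[374.,  33.],
       [366., 185.],
       [267., 185.],
       [258.,  33.]]))
mat near [[ 0.5888  0.0487  0.0008]
 [ 0.5994 -0.1272  0.0008]] [ 0.6591 -0.0357  0.0008] pins [[ 0.4173  0.0883  0.053 ]
 [ 0.4525 -0.0126  0.053 ]] [0.4349 0.0379 0.053 ]
yaw 3.449385484438139
(np.float64(0.48185961558466067), np.float64(0.028347823693630494), np.float64(8.426362369226228), array([16.6, 22.2, 21.7, 22.4]))
slide cm [17.71  0.11  0.03] yaw 109.14 zax [-0.0037  0.0015 -1.    ] F [-0.8 -0.1 -0.2] [-0.05 -0.03 -0.07]
```

```bash
python3 -m creep '[{"slide":[3,0,0],"angular":[0,0,0],"claw":0.3},{"slide":[3.6,0,0],"angular":[0,0,0],"claw":0.3},{"slide":[3.6,0,0],"angular":[0,0,0],"claw":0.3},{"slide":[3.6,0,0],"angular":[0,0,0],"claw":0.3},{"slide":[3,0,1],"angular":[0,0,0],"claw":0.3},{"slide":[1.3,0,3],"angular":[0,0,0],"claw":0.3},{"slide":[0,0,3.5],"angular":[0,0,0],"claw":0.3},{"slide":[0,0,3.5],"angular":[0,0,0],"claw":0.3},{"slide":[0,0,3],"angular":[0,0,0],"claw":0.3},{"slide":[0,0,2.5],"angular":[0,0,0],"claw":0.3}]'
python3 -m creep '[{"slide":[0,0,1],"angular":[0,0,0],"claw":0.3},{"slide":[0,0,0],"angular":[0,0,0],"claw":0.3},{"slide":[0,0,0],"angular":[0,0,0],"claw":0.3},{"slide":[0,0,0],"angular":[0,0,0],"claw":0.3}]'; python3 d.py .3986 .1413 .011; python3 pose.py .4349 .0364 19.1 wrist
```

```text
t: 12.98
tcp_pos: [0.3975, 0.1409, 0.0438]
tool_rot: [0.579, 0.815, -0.001, -0.001]
force: [-0.6, 0.2, -0.1]
finger_gap: 0.65
gripper_force: 0.0
t: 13.32
tcp_pos: [0.3993, 0.1404, 0.0363]
tool_rot: [0.58, 0.815, 0.0, 0.0]
force: [-0.7, 0.1, -0.5]
finger_gap: 0.648
gripper_force: 0.0
slide cm [ 0.11 -0.04  2.53] yaw 109.13 zax [ 1.e-04  0.e+00 -1.e+00] F [-0.7  0.1 -0.5] [ 0.06 -0.    0.  ]
(np.float64(0.4076898512752251), np.float64(0.06505649192083883), np.float64(17.51129909467999), array([122.3, 133.8,  87. ,  90.6]))
```

```bash
python3 -m creep '[{"slide":[0,0,1],"angular":[0,0,0],"claw":0.3},{"slide":[0,0,1],"angular":[0,0,0],"claw":0.3},{"slide":[-0.6,0,0.4],"angular":[0,0,0],"claw":0.3},{"slide":[-0.6,0,0],"angular":[0,0,0],"claw":0.3},{"slide":[-0.6,0,0],"angular":[0,0,0],"claw":0.3},{"slide":[-0.3,0,0],"angular":[0,0,0],"claw":0.3},{"slide":[0,0,0],"angular":[0,0,0],"claw":0.3},{"slide":[0,0,0],"angular":[0,0,0],"claw":0.3}]'; python3 d.py .407 .1179 .011
```

```text
t: 14.03
tcp_pos: [0.4067, 0.1197, 0.0124]
tool_rot: [0.581, 0.814, 0.0, 0.0]
force: [0.4, -0.3, -0.5]
finger_gap: 0.648
gripper_force: 0.0
slide cm [-0.18 -0.03  0.14] yaw 109.02 zax [ 8.e-04  0.e+00 -1.e+00] F [ 0.4 -0.3 -0.5] [ 0.03 -0.01 -0.01]
```

```bash
python3 -m creep '[{"slide":[-0.2,0,0],"angular":[0,0,0],"claw":0.3},{"slide":[-0.8,0,0],"angular":[0,0,0.027],"claw":0.3},{"slide":[-0.8,0,0],"angular":[0,0,0.027],"claw":0.3},{"slide":[-0.8,0,0],"angular":[0,0,0.027],"claw":0.3},{"slide":[-0.8,0,0],"angular":[0,0,0.027],"claw":0.3},{"slide":[-0.8,0,0],"angular":[0,0,0.027],"claw":0.3}]'
python3 -m creep '[{"slide":[-0.8,0,0],"angular":[0,0,0.027],"claw":0.3},{"slide":[-0.8,0,0],"angular":[0,0,0.027],"claw":0.3},{"slide":[-0.8,0,0],"angular":[0,0,0.027],"claw":0.3},{"slide":[-0.8,0,0],"angular":[0,0,0.027],"claw":0.3},{"slide":[-0.8,0,0],"angular":[0,0,0.027],"claw":0.3},{"slide":[-0.2,0,0],"angular":[0,0,0.007],"claw":0.3},{"slide":[0,0,0],"angular":[0,0,0],"claw":0.3},{"slide":[0,0,0],"angular":[0,0,0],"claw":0.3}]'; python3 d.py .4226 .0373 .011
```

```text
t: 14.53
tcp_pos: [0.4182, 0.0801, 0.0122]
tool_rot: [0.634, 0.773, 0.0, 0.0]
force: [0.5, 6.3, 1.8]
finger_gap: 0.651
gripper_force: 2.9
t: 15.2
tcp_pos: [0.4237, 0.0382, 0.012]
tool_rot: [0.687, 0.727, -0.0, -0.0]
force: [-0.8, -0.3, 0.2]
finger_gap: 0.648
gripper_force: 0.0
slide cm [-0.09 -0.11  0.1 ] yaw 93.22 zax [-3.e-04 -0.e+00 -1.e+00] F [-0.8 -0.3  0.2] [-0.01 -0.02  0.  ]
```

```bash
cat >> h.py <<'E'
def rec():
    s=manip.sense(); open("q.txt","a").write(" ".join("%.5f"%v for v in [*s["q"],*s["tcp_pos"],*s["tool_rot"]])+"\n")
E
python3 -c "from h import *;rec()"
python3 -m creep '[{"slide":[2,0,0],"angular":[0,0,0],"claw":0.3},{"slide":[1,0,-3],"angular":[0,0,0],"claw":0.3},{"slide":[0,0,-3.6],"angular":[0,0,0],"claw":0.3},{"slide":[0,0,-3.6],"angular":[0,0,0],"claw":0.5},{"slide":[0,0,-3.6],"angular":[0,0,0],"claw":0.8},{"slide":[0,0,-3.6],"angular":[0,0,0],"claw":1},{"slide":[-2,0,-2],"angular":[0,0,0],"claw":1},{"slide":[-3.6,0,0],"angular":[0,0,0],"claw":1},{"slide":[-3.6,0,0],"angular":[0,0,0],"claw":1},{"slide":[-3.6,0,0],"angular":[0,0,0],"claw":1}]' >/dev/null
python3 -m creep '[{"slide":[-3,0,0],"angular":[0,0,0],"claw":1},{"slide":[-2,0,0],"angular":[0,0,0],"claw":1},{"slide":[0,0,0],"angular":[0,0,0],"claw":1},{"slide":[0,0,0],"angular":[0,0,0],"claw":1},{"slide":[0,0,0],"angular":[0,0,0],"claw":1}]'
python3 -c "from h import *;rec()
w=np.load('w2.npy',allow_pickle=True).item();v=np.load('w1.npy',allow_pickle=True).item();u=np.load('w4.npy',allow_pickle=True).item()
for s in (u,v,w): open('q.txt','a').write(' '.join('%.5f'%x for x in [*s['q'],*s['tcp_pos'],*s['tool_rot']])+'\n')
for l in np.loadtxt('q.txt'): print(l[:6].round(3),np.hypot(*l[6:8]).round(4),l[8].round(4), l[[1,2,4]].sum().round(3))"
python3 pose.py .428 -.048 3.2 wrist
```

```text
t: 16.45
tcp_pos: [0.4312, -0.1084, 0.2056]
tool_rot: [0.687, 0.727, -0.0, -0.001]
force: [-0.3, -0.6, 0.3]
finger_gap: 1.0
gripper_force: 0.0
[-0.174  0.721  2.082 -0.     0.34  -0.23 ] 0.4254 0.012 3.142
[-0.499  0.328  1.896  0.     0.92  -0.555] 0.4446 0.2056 3.144
[-3.11e-01  3.38e-01  1.86e+00  1.00e-03  9.48e-01 -6.44e-01] 0.4576 0.2098 3.146
[ 0.393  0.43   1.85  -0.     0.866  0.369] 0.48 0.1704 3.145
[-0.423  0.215  1.611  0.     1.318 -0.757] 0.4878 0.3429 3.144
(np.float64(0.42883877723625147), np.float64(-0.04819496555956805), np.float64(3.168571788545922), array([0.1, 0.1, 0.5, 0.4]))
```

```bash
cat > kin.py <<'E'
from h import *
from scipy.optimize import least_squares
D=np.loadtxt("q.txt"); D=np.vstack([D,[-1.3555,.52851,1.43395,0,1.18141,-.17847,.23967,-.57641,.23029,.98,.196,0,0]])
def fk(p,q2,q3,q5):  # planar: r', z ; pitch sum=pi is tool down
    a,b,L1,L2,z0,c,L3=p; s=q2+q3; t=s+q5
    return np.array([L1*np.sin(q2)+L2*np.sin(s)+b*np.cos(s)+a+L3*np.sin(t), z0+L1*np.cos(q2)+L2*np.cos(s)-b*np.sin(s)+L3*np.cos(t)])
rp=np.sqrt(np.hypot(D[:,6],D[:,7])**2-.111**2)
f=lambda p:np.r_[np.ravel(fk(p,D[:,1],D[:,2],D[:,4])-[rp,D[:,8]]), .03*(np.array(p)-[0,0,.4,.35,.2,0,.25])]
P=least_squares(f,[0,0,.4,.35,.2,0,.25]).x
if __name__=="__main__":
    print(P.round(4),np.abs(f(P)[:12]).max())
E
python3 kin.py
```

```text
[0.0007 0.1127 0.5851 0.3912 0.215  0.     0.2363] 0.0006309185007103979
```

```bash
python3 -m creep '[{"slide":[0,0,0],"angular":[0,0,-0.12],"claw":1},{"slide":[0,0,0],"angular":[0,0,-0.12],"claw":1},{"slide":[0,0,0],"angular":[0,0,-0.12],"claw":1},{"slide":[0,0,0],"angular":[0,0,-0.12],"claw":1},{"slide":[0,0,0],"angular":[0,0,-0.12],"claw":1},{"slide":[0,0,0],"angular":[0,0,-0.12],"claw":1},{"slide":[0,0,0],"angular":[0,0,-0.12],"claw":1},{"slide":[0,0,0],"angular":[0,0,-0.12],"claw":1},{"slide":[0,0,0],"angular":[0,0,-0.12],"claw":1},{"slide":[0,0,0],"angular":[0,0,-0.12],"claw":1}]'>/dev/null
python3 -m creep '[{"slide":[0,0,0],"angular":[0,0,-0.12],"claw":1},{"slide":[0,0,0],"angular":[0,0,-0.12],"claw":1},{"slide":[0,0,0],"angular":[0,0,-0.12],"claw":1},{"slide":[0,0,0],"angular":[0,0.12,0],"claw":1},{"slide":[0,0,0],"angular":[0,0.12,0],"claw":1},{"slide":[0,0,0],"angular":[0,0,0],"claw":1},{"slide":[0,0,0],"angular":[0,0,0],"claw":1},{"slide":[0,0,0],"angular":[0,0,0],"claw":1}]'
python3 d.py .43 -.108 .2; python3 -c "from h import *;rec();print(manip.sense()['q'])"; python3 kin.py
```

```text
t: 18.0
tcp_pos: [0.4312, -0.1081, 0.2056]
tool_rot: [-0.023, 0.993, -0.002, -0.12]
force: [-0.5, -0.3, 0.0]
finger_gap: 0.996
gripper_force: 0.0
slide cm [-0.02  0.01  0.57] yaw -177.28 zax [-0.2378 -0.01   -0.9713] F [-0.5 -0.3  0. ] [-0.02 -0.15 -0.03]
[-0.42474341  0.42512157  1.74858542 -0.11588517  1.18570888 -1.98748111]
[0.0007 0.1126 0.5851 0.3912 0.2996 0.     0.3208] 0.0007410671711804984
```

Run:
```python
from kin import *
for lam in (-20,-14,-10,0,10,20,30,40,45):
    ok=[]
    for r in np.arange(.25,.75,.005):
        t=np.pi-np.radians(lam)
        g=lambda x:fk(P,x[0],x[1],t-x[0]-x[1])-[r,.01]
        s=least_squares(g,[.7,2.0]); q2,q3=s.x; q5=t-q2-q3
        if s.cost<1e-8 and -.75<q2<2.2 and .22<q3<2.44 and 0.02<q5<2.65: ok.append((r,q2,q3,q5))
    print(lam,[np.round(ok[i],3) for i in (0,-1)])
```

```text
-20 [array([0.25 , 0.781, 2.211, 0.499]), array([0.745, 1.121, 0.807, 1.562])]
-14 [array([0.25 , 0.768, 2.29 , 0.328]), array([0.745, 1.063, 0.93 , 1.393])]
-10 [array([0.25 , 0.769, 2.345, 0.202]), array([0.745, 1.028, 1.008, 1.28 ])]
0 [array([0.3  , 0.758, 2.359, 0.025]), array([0.745, 0.954, 1.192, 0.996])]
10 [array([0.42 , 0.74 , 2.197, 0.03 ]), array([0.745, 0.902, 1.36 , 0.704])]
20 [array([0.56 , 0.777, 1.988, 0.028]), array([0.745, 0.876, 1.513, 0.403])]
30 [array([0.715, 0.863, 1.726, 0.029]), array([0.745, 0.88 , 1.649, 0.09 ])]Traceback (most recent call last):
  File "<stdin>", line 9, in <module>
IndexError: list index out of range
```

```bash
cat > full.py <<'E'
from h import *
from scipy.optimize import least_squares
D=np.loadtxt("q.txt")
LO=np.array([-3.08,-.75,.22,-1.43,0,-2.85]);HI=np.array([3.08,2.2,2.44,4.57,2.65,2.85])
SG=1
def fk(q,p):
    b,L1,L2,z0,L3,d,a=p; A=R.from_euler("z",q[0]); s=q[1]+q[2]
    w=np.array([a+L1*np.sin(q[1])+L2*np.sin(s)+b*np.cos(s),d,z0+L1*np.cos(q[1])+L2*np.cos(s)-b*np.sin(s)])
    o=A*R.from_euler("y",s)*R.from_euler("z",SG*q[3])*R.from_euler("y",q[4])*R.from_euler("z",q[5]+np.pi/2)
    return A.apply(w)+o.apply([0,0,L3]),o
def res(p): return np.ravel([fk(l[:6],p)[0]-l[6:9] for l in D])
PP=least_squares(res,[.11,.58,.39,.3,.32,.111,0]).x
def ik(pos,o,q0):
    def g(q):
        p,r=fk(q,PP); return np.r_[(p-pos)*5,(r*o.inv()).as_rotvec(),1e-4*(q-q0)]
    r=least_squares(g,np.clip(q0,LO+1e-3,HI-1e-3),bounds=(LO,HI)); return r.x,np.linalg.norm(g(r.x)[:6])
if __name__=="__main__":
    print(PP.round(4),np.abs(res(PP)).max(),[((fk(l[:6],PP)[1]*R.from_quat(l[9:]).inv()).magnitude()).round(4) for l in D])
E
python3 full.py
```

```text
Traceback (most recent call last):
  File "full.py", line 18, in <module>
    print(PP.round(4),np.abs(res(PP)).max(),[((fk(l[:6],PP)[1]*R.from_quat(l[9:]).inv()).magnitude()).round(4) for l in D])
                                             ^^^^^^^^^^^^^^^^^^^^^^^^^^^^^^^^^^^^^^^^^^^^^^^^^^^^^^^^^^^^^^
AttributeError: 'float' object has no attribute 'round'
```

```bash
sed -i 's/\.magnitude())\.round(4)/.magnitude())/' full.py; python3 full.py
cat > plan.py <<'E'
from full import *
YS=np.radians(3.2); XS=np.array([np.cos(YS),np.sin(YS),0]); SPOT=np.array([.6595,-.0356,0])
def O(lam,yaw=YS,roll=0): # lean back lam deg, camera toward robot
    return R.from_euler("z",yaw+np.pi)*R.from_euler("x",np.pi)*R.from_euler("y",-np.radians(lam))
E
python3 - <<'E'
from plan import *
np.set_printoptions(precision=3,suppress=True)
print(O(0).as_matrix()[:,0],O(40).as_matrix()[:,2])
for lam in (25,30,35,40,45):
  for back in (0.,.08,.12,.16,.2):
    p=SPOT-XS*(.066+back)+[0,0,.01]
    for q4,q6 in ((0,-2.),(3.1,1.1)):
        q,e=ik(p,O(lam),np.array([-.25,.8,1.8,q4,.3,q6]))
        if e<.01: print(lam,back,q,round(e,4))
E
```

```text
[0.1141 0.588  0.3917 0.2742 0.2967 0.111  0.    ] 5.7916599681580305e-06 [9.087480222506274e-06, 6.086179467659126e-06, 7.858785594314237e-06, 1.1144392854982552e-05, 1.239866198753188e-05, 1.7055471429256318e-05]
[-0.998 -0.056  0.   ] [ 0.642  0.036 -0.766]
25 0.0 [-0.337  0.797  1.971  1.768  0.166  2.583] 0.0
25 0.08 [-0.417  0.799  2.171  2.414  0.294  1.843] 0.0
25 0.12 [-0.471  0.819  2.274  2.556  0.395  1.634] 0.0
25 0.16 [-0.539  0.862  2.381  2.647  0.523  1.458] 0.0
30 0.0 [-0.357  0.821  2.028  2.326  0.279  2.004] 0.0
30 0.08 [-0.447  0.842  2.23   2.573  0.464  1.646] 0.0
30 0.12 [-0.508  0.878  2.334  2.636  0.585  1.502] 0.0
30 0.16 [-0.584  0.939  2.44   2.675  0.722  1.358] 0.0061
35 0.0 [-0.378  0.856  2.081  2.529  0.433  1.776] 0.0
35 0.08 [-0.478  0.901  2.285  2.637  0.649  1.534] 0.0
35 0.12 [-0.548  0.957  2.392  2.665  0.79   1.405] 0.0
40 0.0 [-0.4    0.901  2.13   2.617  0.601  1.657] 0.0
40 0.08 [-0.512  0.975  2.335  2.661  0.844  1.45 ] 0.0
40 0.12 [-0.589  1.048  2.44   2.661  0.988  1.325] 0.007
45 0.0 [-0.422  0.957  2.173  2.658  0.775  1.579] 0.0
45 0.08 [-0.547  1.063  2.38   2.659  1.044  1.375] 0.0
```

Run:
```python
from plan import *
np.set_printoptions(precision=3,suppress=True)
s=manip.sense(); q=s["q"]
print("phase A")
q=np.array([-.4,.75,2.2,0,.3,-2])
for sx in (-.33,-.315,-.30,-.25,-.2,-.165):
    for z in (.2,.1,.004) if sx<-.32 else (.004,):
        q,e=ik(SPOT+XS*sx+[0,0,z],O(0),q); print(sx,z,q,round(e,4))
print("lean")
for lam in (33,36,38):
    q=np.array([-.55,.9,2.3,2.65,.7,1.4])
    for sx,z in ((-.066,.004),(-.1,.004),(-.165,.004),(-.185,.004),(-.185,.03),(-.185,.1),(-.185,.15),(-.21,.15)):
        q,e=ik(SPOT+XS*sx+[0,0,z],O(lam),q); print(lam,sx,z,q,round(e,4))
```

```text
phase A
-0.33 0.2 [-0.501  0.194  2.146 -0.     0.801 -2.127] 0.0
-0.33 0.1 [-0.501  0.46   2.264 -0.     0.417 -2.127] 0.0
-0.33 0.004 [-0.501  0.765  2.32  -0.     0.056 -2.127] 0.0
-0.315 0.004 [-0.477  0.755  2.281  0.     0.106 -2.103] 0.0
-0.3 0.004 [-0.455  0.748  2.242  0.     0.152 -2.081] 0.0
-0.25 0.004 [-0.393  0.739  2.115  0.     0.287 -2.019] 0.0
-0.2 0.004 [-0.344  0.747  1.99   0.     0.404 -1.971] 0.0
-0.165 0.004 [-0.316  0.759  1.903  0.     0.48  -1.942] 0.0
lean
33 -0.066 0.004 [-0.369  0.855  2.06   2.49   0.38   1.824] 0.0
33 -0.1 0.004 [-0.406  0.864  2.145  2.564  0.46   1.704] 0.0
33 -0.165 0.004 [-0.495  0.913  2.312  2.65   0.648  1.499] 0.0
33 -0.185 0.004 [-0.53   0.941  2.366  2.667  0.719  1.432] 0.0
33 -0.185 0.03 [-0.53   0.855  2.368  2.617  0.645  1.496] 0.0
33 -0.185 0.1 [-0.53   0.614  2.344  2.342  0.433  1.814] 0.0
33 -0.185 0.15 [-0.53   0.447  2.303  1.889  0.323  2.299] 0.0
33 -0.21 0.15 [-0.58   0.44   2.365  1.97   0.359  2.164] 0.0
36 -0.066 0.004 [-0.382  0.879  2.09   2.567  0.477  1.73 ] 0.0
36 -0.1 0.004 [-0.421  0.893  2.176  2.613 
[... 200 characters left out ...]
.434] 0.0
36 -0.185 0.1 [-0.555  0.652  2.383  2.433  0.544  1.689] 0.0
36 -0.185 0.15 [-0.555  0.473  2.343  2.102  0.401  2.059] 0.0
36 -0.21 0.15 [-0.609  0.472  2.407  2.149  0.448  1.949] 0.0
38 -0.066 0.004 [-0.391  0.897  2.11   2.602  0.544  1.684] 0.0
38 -0.1 0.004 [-0.431  0.915  2.195  2.635  0.635  1.596] 0.0
38 -0.165 0.004 [-0.532  0.991  2.365  2.669  0.849  1.413] 0.0
38 -0.185 0.004 [-0.572  1.032  2.42   2.674  0.93   1.345] 0.0
38 -0.185 0.03 [-0.572  0.943  2.426  2.643  0.856  1.395] 0.0
38 -0.185 0.1 [-0.572  0.682  2.41   2.474  0.623  1.621] 0.0
38 -0.185 0.15 [-0.572  0.494  2.37   2.202  0.464  1.937] 0.0
38 -0.21 0.15 [-0.63   0.499  2.436  2.234  0.517  1.837] 0.0
```

```bash
python3 -m creep '[{"slide":[0,0,0],"angular":[0,-0.12,0],"claw":1},{"slide":[0,0,0],"angular":[0,-0.12,0],"claw":1},{"slide":[0,0,0],"angular":[0,0,-0.011],"claw":1},{"slide":[0,0,0],"angular":[0,0,0],"claw":1},{"slide":[0,0,0],"angular":[0,0,0],"claw":1}]'
cat > go.py <<'E'
# go.py sx sy z lean : tool-frame slide (cm) and turn (rad) to the shelf-frame TCP pose
from plan import *
import sys
a=[float(v) for v in sys.argv[1:5]]; s=manip.sense(); r=R.from_quat(s["tool_rot"])
t=SPOT+XS*a[0]+np.array([-XS[1],XS[0],0])*a[1]+[0,0,a[2]]
e=s["tcp_pos"]-SPOT; print("now sx %.4f sy %.4f z %.4f"%(e@XS,e@[-XS[1],XS[0],0],e[2]),"slide",r.inv().apply(t-s["tcp_pos"]).round(4)*100,"turn",(r.inv()*O(a[3])).as_rotvec().round(3),"F",s["force"].round(1),"q",s["q"].round(2))
E
python3 go.py -.327 0 .2 0
```

```text
t: 18.42
tcp_pos: [0.4325, -0.1099, 0.2066]
tool_rot: [-0.028, 1.0, -0.0, 0.0]
force: [-0.1, -0.1, 0.0]
finger_gap: 1.002
gripper_force: 0.0
now sx -0.2308 sy -0.0615 z 0.2066 slide [9.62 6.15 0.66] turn [-0.001  0.    -0.   ] F [-0.1 -0.1  0. ] q [-0.5   0.33  1.89 -0.    0.92 -2.13]
```

```bash
python3 -m creep '[{"slide":[3.2,2,0],"angular":[0,0,0],"claw":1},{"slide":[3.2,2,0.6],"angular":[0,0,0],"claw":1},{"slide":[3.2,2.1,2],"angular":[0,0,0],"claw":1},{"slide":[0,0,3],"angular":[0,0,0],"claw":1},{"slide":[0,0,3],"angular":[0,0,0],"claw":1},{"slide":[0,0,3],"angular":[0,0,0],"claw":1},{"slide":[0,0,3],"angular":[0,0,0],"claw":1},{"slide":[0,0,2],"angular":[0,0,0],"claw":1},{"slide":[0,0,0],"angular":[0,0,0],"claw":1},{"slide":[0,0,0],"angular":[0,0,0],"claw":1}]'; python3 go.py -.3 0 .005 0
```

```text
t: 19.25
tcp_pos: [0.3347, -0.0548, 0.0395]
tool_rot: [-0.028, 1.0, 0.001, -0.001]
force: [-0.2, -0.6, -0.3]
finger_gap: 1.0
gripper_force: 0.0
now sx -0.3253 sy -0.0010 z 0.0395 slide [-2.54  0.1   3.44] turn [ 0.001 -0.002  0.001] F [-0.2 -0.6 -0.3] q [-0.5   0.65  2.29 -0.    0.2  -2.12]
```

```bash
python3 -m creep '[{"slide":[0,0.1,1.5],"angular":[0,0,0],"claw":1},{"slide":[0,0,1.2],"angular":[0,0,0],"claw":1},{"slide":[0,0,0.7],"angular":[0,0,0],"claw":1},{"slide":[-0.8,0,0],"angular":[0,0,0],"claw":1},{"slide":[-0.8,0,0],"angular":[0,0,0],"claw":1},{"slide":[-0.8,0,0],"angular":[0,0,0],"claw":1},{"slide":[-0.8,0,0],"angular":[0,0,0],"claw":1},{"slide":[-0.8,0,0],"angular":[0,0,0],"claw":1},{"slide":[-0.8,0,0],"angular":[0,0,0],"claw":1}]'; python3 go.py -.166 0 .005 0
```

```text
t: 20.0
tcp_pos: [0.379, -0.0494, 0.0075]
tool_rot: [-0.028, 1.0, 0.002, -0.003]
force: [-7.1, -0.9, 3.0]
finger_gap: 1.003
gripper_force: 3.5
now sx -0.2809 sy 0.0019 z 0.0075 slide [-11.49  -0.2    0.17] turn [ 0.003 -0.007  0.001] F [-7.1 -0.9  3. ] q [-0.42  0.73  2.19 -0.    0.23 -2.05]
```

```bash
python3 -m creep '[{"slide":[-1,0,0],"angular":[0,0,0],"claw":1},{"slide":[-1,0,0],"angular":[0,0,0],"claw":1},{"slide":[-1,0,0],"angular":[0,0,0],"claw":1},{"slide":[-1,0,0],"angular":[0,0,0],"claw":1},{"slide":[-1,0,0],"angular":[0,0,0],"claw":1},{"slide":[-1,0,0],"angular":[0,0,0],"claw":1},{"slide":[-1,0,0],"angular":[0,0,0],"claw":1},{"slide":[-1,0,0],"angular":[0,0,0],"claw":1},{"slide":[-1,0,0],"angular":[0,0,0],"claw":1},{"slide":[-1,0,0],"angular":[0,0,0],"claw":1}]'; python3 -m creep '[{"slide":[-0.6,0,0],"angular":[0,0,0],"claw":1},{"slide":[0,0,0],"angular":[0,0,0],"claw":1},{"slide":[0,0,0],"angular":[0,0,0],"claw":1}]'; python3 go.py -.195 0 .16 0
```

```text
t: 20.83
tcp_pos: [0.4757, -0.0432, 0.0074]
tool_rot: [-0.029, 1.0, 0.002, -0.007]
force: [-10.8, 0.4, 8.9]
finger_gap: 1.0
gripper_force: 5.2
t: 21.08
tcp_pos: [0.487, -0.0444, 0.0072]
tool_rot: [-0.029, 1.0, 0.0, -0.001]
force: [-2.0, 0.5, 1.5]
finger_gap: 0.999
gripper_force: 1.3
now sx -0.1727 sy 0.0009 z 0.0072 slide [  2.25  -0.08 -15.28] turn [ 0.001 -0.001  0.001] F [-2.   0.5  1.5] q [-0.32  0.75  1.92 -0.    0.47 -1.95]
```

```bash
python3 -m creep '[{"slide":[1.5,0,0],"angular":[0,0,0],"claw":1},{"slide":[1.5,0,-2],"angular":[0,0,0],"claw":1},{"slide":[0,0,-3.5],"angular":[0,0,0],"claw":1},{"slide":[0,0,-3.5],"angular":[0,0,0],"claw":1},{"slide":[0,0,-3.5],"angular":[0,0,0],"claw":1},{"slide":[0,0,-3],"angular":[0,0,0],"claw":1},{"slide":[0,0,-2],"angular":[0,0,0],"claw":1},{"slide":[0,0,0],"angular":[0,0,0],"claw":1},{"slide":[0,0,0],"angular":[0,0,0],"claw":1}]'
python3 go.py -.195 0 .16 0
python3 - <<'E'
from pose import *
s=manip.sense()
for n in ("wrist","top"):
    im=viewer.snapshot(n); C=cam(n,s); np.savez("m_"+n,im=im,s=s)
    try: print(n,plate(im,C,[.557,-.042,np.radians(3.2)]))
    except Exception as e: print(n,e)
E
```

```text
t: 21.83
tcp_pos: [0.4592, -0.0472, 0.1832]
tool_rot: [-0.028, 1.0, -0.001, 0.003]
force: [0.7, 0.0, -0.1]
finger_gap: 1.005
gripper_force: 0.0
now sx -0.2006 sy -0.0004 z 0.1832 slide [-0.55  0.05  2.32] turn [-0.002  0.005  0.   ] F [ 0.7  0.  -0.1] q [-0.35  0.38  1.89  0.    0.87 -1.97]
wrist (np.float64(0.525438873480048), np.float64(-0.04110695845885996), np.float64(3.434862137066664), array([25.2, 31.5, 31.3, 25.6]), array([[388., 222.],
       [386., 258.],
       [248., 258.],
       [245., 222.]]))
top (np.float64(0.6068694409263914), np.float64(-0.08235388120814309), np.float64(1.1168121815342074), array([24.7, 24.8, 25. , 24.7]), array([[346., 154.],
       [346., 156.],
       [341., 156.],
       [341., 154.]]))
```

Run:
```python
from pose import *
from plan import SPOT,XS
d=np.load("m_wrist.npz",allow_pickle=True); C=cam("wrist",d["s"].item()); g=d["im"].min(2)
a=px2w(C,[(248,258),(386,258),(245,222),(388,222)],.044)-SPOT; print(np.c_[a@XS,a@[-XS[1],XS[0],0]])
for r in (150,175,200,215,235,250,257,260): print(r,g[r,225:405:6])
```

```text
[[-0.1188 -0.0731]
 [-0.119   0.0778]
 [-0.1612 -0.0734]
 [-0.1614  0.0767]]
150 [145 143 144 149 144 139 145 143 143 146 145 144 145 140 146 149 139 144
 145 143 140 141 142 144 140 142 150 143 151 141]
175 [141 141 140 144 142 144 139 141 147 145 146 143 146 141 144 142 143 149
 143 150 150 146 140 146 148 145 145 142 146 145]
200 [145 147 144 142 143 141 142 142 142 147 147 144 141 147 146 141 146 144
 149 145 150 151 143 148 148 151 144 143 147 146]
215 [ 99 102  97  98  93  34  33  34  33  33  34  34  32  32  36  38  29  30
  36  34  36  34  35  30  32  33  24 139 139 144]
235 [ 98 105 102 108 208 207 207 206 206 205 205 204 203 203 205 205 203 174
 175 202 205 204 203 205 203 202 200 191 148 141]
250 [ 13  99  98  98 205 206 204 204 204 204 204 205 202 205 207 206 204 178
 176 176 176 174 177 177 176 195 204  78  81  78]
257 [  9  97 102 103 207 185 185 207 185 184 203 183 189 149 181 205 198 155
 177 155 155 205 156 154 205 161 175 125 125 121]
260 [  6 100 104 107 139 141 140 139 136 137 138 139 142 138 140 141 137 110
 112 114 111 117 113 115 138 112 112 125 127 116]
```

```bash
python3 -m creep '[{"slide":[-1,0,0.5],"angular":[0,0,0],"claw":1},{"slide":[0,0,0],"angular":[0,-0.09,0],"claw":1},{"slide":[0,0,0],"angular":[0,-0.09,0],"claw":1},{"slide":[0,0,0],"angular":[0,-0.09,0],"claw":1},{"slide":[0,0,0],"angular":[0,0,0],"claw":1},{"slide":[0,0,0],"angular":[0,0,0],"claw":1}]'; python3 go.py -.187 0 .15 36
```

```text
t: 22.43
tcp_pos: [0.4667, -0.046, 0.1752]
tool_rot: [-0.027, 0.991, 0.005, 0.132]
force: [1.3, -1.3, -0.6]
finger_gap: 1.001
gripper_force: 0.0
now sx -0.1931 sy 0.0004 z 0.1752 slide [ 0.07 -0.04  2.59] turn [ 0.001 -0.363 -0.002] F [ 1.3 -1.3 -0.6] q [-0.42  0.34  2.06  0.25  0.51 -2.24]
```

```bash
python3 -m creep '[{"slide":[0,0,0],"angular":[0,0,0.12],"claw":1},{"slide":[0,0,0],"angular":[0,0,0.12],"claw":1},{"slide":[0,0,0],"angular":[0,0,0.12],"claw":1},{"slide":[0,0,0],"angular":[0,0,0.12],"claw":1},{"slide":[0,0,0],"angular":[0,0,0.12],"claw":1},{"slide":[0,0,0],"angular":[0,0,0.12],"claw":1},{"slide":[0,0,0],"angular":[0,0,0.12],"claw":1},{"slide":[0,0,0],"angular":[0,0,0.12],"claw":1},{"slide":[0,0,0],"angular":[0,0,0.12],"claw":1},{"slide":[0,0,0],"angular":[0,0,0.12],"claw":1}]'>/dev/null
python3 -m creep '[{"slide":[0,0,0],"angular":[0,0,0.12],"claw":1},{"slide":[0,0,0],"angular":[0,0,0.12],"claw":1},{"slide":[0,0,0],"angular":[0,0,0.12],"claw":1},{"slide":[0,0,0],"angular":[0,0,0.12],"claw":1},{"slide":[0,0,0],"angular":[0,0,0.12],"claw":1},{"slide":[0,0,0],"angular":[0,0,0.12],"claw":1},{"slide":[0,0,0],"angular":[0,0,0.12],"claw":1},{"slide":[0,0,0],"angular":[0,0,0.12],"claw":1},{"slide":[0,0,0],"angular":[0,0,0.12],"claw":1},{"slide":[0,0,0],"angular":[0,0,0.12],"claw":1}]'>/dev/null
python3 -m creep '[{"slide":[0,0,0],"angular":[0,0,0.12],"claw":1},{"slide":[0,0,0],"angular":[0,0,0.12],"claw":1},{"slide":[0,0,0],"angular":[0,0,0.12],"claw":1},{"slide":[0,0,0],"angular":[0,0,0.12],"claw":1},{"slide":[0,0,0],"angular":[0,0,0.12],"claw":1},{"slide":[0,0,0],"angular":[0,0,0.12],"claw":1},{"slide":[0,0,0],"angular":[0,0,0],"claw":1},{"slide":[0,0,0],"angular":[0,0,0],"claw":1}]'; python3 go.py -.187 0 .15 36
```

```text
t: 24.77
tcp_pos: [0.4693, -0.0465, 0.1765]
tool_rot: [0.99, 0.04, 0.135, -0.002]
force: [-0.1, -0.3, -0.3]
finger_gap: 0.999
gripper_force: 0.0
now sx -0.1905 sy -0.0003 z 0.1765 slide [-0.37 -0.04  2.65] turn [-0.556 -0.007 -3.066] F [-0.1 -0.3 -0.3] q [-0.42  0.34  2.06  0.25  0.51  0.87]
```

```bash
python3 -m creep '[{"slide":[0,0,0],"angular":[0,0.04,0],"claw":1},{"slide":[0,0,0],"angular":[0,0.04,0],"claw":1},{"slide":[0,0,0],"angular":[0,0.04,0],"claw":1},{"slide":[0,0,0],"angular":[0,0.04,0],"claw":1},{"slide":[0,0,0],"angular":[0,0.04,0],"claw":1},{"slide":[0,0,0],"angular":[0,0.04,0],"claw":1},{"slide":[0,0,0],"angular":[0,0.04,0],"claw":1},{"slide":[0,0,0],"angular":[0,0.04,0],"claw":1},{"slide":[0,0,0],"angular":[0,0.04,0],"claw":1},{"slide":[0,0,0],"angular":[0,0,0],"claw":1}]'; python3 go.py -.187 0 .15 36
```

```text
t: 25.6
tcp_pos: [0.4679, -0.0437, 0.1757]
tool_rot: [0.957, 0.039, 0.286, -0.013]
force: [-0.4, -0.1, -0.4]
finger_gap: 0.997
gripper_force: 0.0
now sx -0.1918 sy 0.0026 z 0.1757 slide [-1.01  0.28  2.41] turn [-0.074 -0.027 -3.12 ] F [-0.4 -0.1 -0.4] q [-0.55  0.36  2.29  1.58  0.33 -0.56]
```

```bash
python3 -m creep '[{"slide":[0,0,0],"angular":[0,0,0.12],"claw":1},{"slide":[0,0,0],"angular":[0,0,0.12],"claw":1},{"slide":[0,0,0],"angular":[0,0,0.12],"claw":1},{"slide":[0,0,0],"angular":[0,0,0.12],"claw":1},{"slide":[0,0,0],"angular":[0,0,0.12],"claw":1},{"slide":[0,0,0],"angular":[0,0,0.12],"claw":1},{"slide":[0,0,0],"angular":[0,0,0.12],"claw":1},{"slide":[0,0,0],"angular":[0,0,0.12],"claw":1},{"slide":[0,0,0],"angular":[0,0,0.12],"claw":1},{"slide":[0,0,0],"angular":[0,0,0.12],"claw":1}]'>/dev/null
python3 -m creep '[{"slide":[0,0,0],"angular":[0,0,0.12],"claw":1},{"slide":[0,0,0],"angular":[0,0,0.12],"claw":1},{"slide":[0,0,0],"angular":[0,0,0.12],"claw":1},{"slide":[0,0,0],"angular":[0,0,0.12],"claw":1},{"slide":[0,0,0],"angular":[0,0,0.12],"claw":1},{"slide":[0,0,0],"angular":[0,0,0.12],"claw":1},{"slide":[0,0,0],"angular":[0,0,0.12],"claw":1},{"slide":[0,0,0],"angular":[0,0,0.12],"claw":1},{"slide":[0,0,0],"angular":[0,0,0.12],"claw":1},{"slide":[0,0,0],"angular":[0,0,0.12],"claw":1}]'>/dev/null
python3 -m creep '[{"slide":[0,0,0],"angular":[0,0,0.12],"claw":1},{"slide":[0,0,0],"angular":[0,0,0.12],"claw":1},{"slide":[0,0,0],"angular":[0,0,0.12],"claw":1},{"slide":[0,0,0],"angular":[0,0,0.12],"claw":1},{"slide":[0,0,0],"angular":[0,0,0.12],"claw":1},{"slide":[0,0,0],"angular":[0,0,0.12],"claw":1},{"slide":[0,0,0],"angular":[0,0,0],"claw":1},{"slide":[0,0,0],"angular":[0,0,0],"claw":1}]'; python3 go.py -.19 0 .12 36
```

```text
t: 27.93
tcp_pos: [0.4687, -0.0438, 0.1765]
tool_rot: [-0.051, 0.957, 0.009, 0.287]
force: [-0.6, -0.1, -0.9]
finger_gap: 1.004
gripper_force: 0.0
now sx -0.1910 sy 0.0024 z 0.1765 slide [ 3.03 -0.18  4.77] turn [ 0.017 -0.047  0.047] F [-0.6 -0.1 -0.9] q [-0.55  0.36  2.29  1.57  0.33  2.57]
```

```bash
python3 -m creep '[{"slide":[1,-0.1,1.6],"angular":[0.009,-0.024,0.024],"claw":1},{"slide":[1,-0.1,1.6],"angular":[0.008,-0.023,0.023],"claw":1},{"slide":[1,0,1.6],"angular":[0,0,0],"claw":1},{"slide":[0,0,0],"angular":[0,0,0],"claw":1},{"slide":[0,0,0],"angular":[0,0,0],"claw":1},{"slide":[0,0,0],"angular":[0,0,0],"claw":1}]'; python3 go.py -.19 0 .03 36
```

```text
t: 28.43
tcp_pos: [0.4708, -0.0408, 0.138]
tool_rot: [-0.038, 0.953, 0.016, 0.3]
force: [1.0, -0.2, -0.2]
finger_gap: 0.998
gripper_force: 0.0
now sx -0.1887 sy 0.0053 z 0.1380 slide [ 6.31 -0.61  8.76] turn [ 0.021 -0.018  0.017] F [ 1.  -0.2 -0.2] q [-0.56  0.5   2.35  2.11  0.41  2.02]
```

```bash
python3 -m creep '[{"slide":[1.3,-0.3,1.75],"angular":[0.01,-0.01,0.008],"claw":1},{"slide":[1.3,-0.3,1.75],"angular":[0.01,-0.008,0.008],"claw":1},{"slide":[1.3,0,1.75],"angular":[0,0,0],"claw":1},{"slide":[1.2,0,1.75],"angular":[0,0,0],"claw":1},{"slide":[1.2,0,1.75],"angular":[0,0,0],"claw":1},{"slide":[0,0,0],"angular":[0,0,0],"claw":1},{"slide":[0,0,0],"angular":[0,0,0],"claw":1},{"slide":[0,0,0],"angular":[0,0,0],"claw":1}]'; python3 go.py -.185 0 .004 36
```

```text
t: 29.1
tcp_pos: [0.4716, -0.045, 0.0352]
tool_rot: [-0.028, 0.951, 0.011, 0.309]
force: [0.5, -0.3, -0.1]
finger_gap: 1.0
gripper_force: 0.0
now sx -0.1882 sy 0.0011 z 0.0352 slide [ 1.58 -0.12  2.7 ] turn [0.005 0.001 0.001] F [ 0.5 -0.3 -0.1] q [-0.56  0.89  2.41  2.62  0.77  1.44]
```

```bash
python3 -m creep '[{"slide":[0.8,-0.1,1.3],"angular":[0.005,0,0],"claw":1},{"slide":[0.8,0,1.3],"angular":[0,0,0],"claw":1},{"slide":[0,0,0],"angular":[0,0,0],"claw":1},{"slide":[0,0,0],"angular":[0,0,0],"claw":1}]'; python3 go.py -.165 0 .004 36
python3 -m creep '[{"slide":[-0.81,0,0.59],"angular":[0,0,0],"claw":1},{"slide":[-0.81,0,0.59],"angular":[0,0,0],"claw":1},{"slide":[-0.81,0,0.59],"angular":[0,0,0],"claw":1},{"slide":[-0.81,0,0.59],"angular":[0,0,0],"claw":1}]'; python3 go.py -.06 0 .004 36
```

```text
t: 29.43
tcp_pos: [0.474, -0.046, 0.0048]
tool_rot: [-0.027, 0.951, 0.008, 0.309]
force: [-0.4, 0.8, -0.5]
finger_gap: 1.001
gripper_force: 0.0
now sx -0.1858 sy -0.0001 z 0.0048 slide [-1.63  0.    1.29] turn [-0.001  0.001  0.001] F [-0.4  0.8 -0.5] q [-0.56  0.99  2.4   2.67  0.85  1.38]
t: 29.77
tcp_pos: [0.5111, -0.0428, 0.0052]
tool_rot: [-0.026, 0.952, 0.009, 0.306]
force: [-8.4, -0.4, 4.1]
finger_gap: 1.004
gripper_force: 3.8
now sx -0.1486 sy 0.0011 z 0.0052 slide [-7.13 -0.11  5.26] turn [ 0.    -0.006 -0.001] F [-8.4 -0.4  4.1] q [-0.48  0.93  2.3   2.65  0.7   1.5 ]
```

```bash
python3 -m creep '[{"slide":[-0.81,0,0.59],"angular":[0,0,0],"claw":1},{"slide":[-0.81,0,0.59],"angular":[0,0,0],"claw":1},{"slide":[-0.81,0,0.59],"angular":[0,0,0],"claw":1},{"slide":[-0.81,0,0.59],"angular":[0,0,0],"claw":1},{"slide":[-0.81,0,0.59],"angular":[0,0,0],"claw":1},{"slide":[-0.81,0,0.59],"angular":[0,0,0],"claw":1},{"slide":[-0.81,0,0.59],"angular":[0,0,0],"claw":1}]'; python3 go.py -.06 0 .004 36
```

```text
t: 30.35
tcp_pos: [0.5798, -0.0386, 0.0051]
tool_rot: [-0.026, 0.952, 0.009, 0.306]
force: [-9.6, -0.7, 7.3]
finger_gap: 1.0
gripper_force: 4.7
now sx -0.0798 sy 0.0014 z 0.0051 slide [-1.55 -0.14  1.24] turn [ 0.    -0.007 -0.001] F [-9.6 -0.7  7.3] q [-0.39  0.88  2.12  2.58  0.5   1.7 ]
```

Now slowly, watching for the stop.

```bash
python3 -m creep '[{"slide":[-0.4,0,0.29],"angular":[0,0,0],"claw":1},{"slide":[-0.4,0,0.29],"angular":[0,0,0],"claw":1},{"slide":[-0.4,0,0.29],"angular":[0,0,0],"claw":1}]'; python3 -m creep '[{"slide":[-0.24,0,0.18],"angular":[0,0,0],"claw":1},{"slide":[0,0,0],"angular":[0,0,0],"claw":1}]';  python3 go.py -.06 0 .004 36
```

```text
t: 30.6
tcp_pos: [0.5949, -0.0382, 0.0047]
tool_rot: [-0.026, 0.952, 0.009, 0.306]
force: [-10.2, -0.6, 7.9]
finger_gap: 1.002
gripper_force: 5.1
t: 30.77
tcp_pos: [0.5992, -0.0381, 0.0048]
tool_rot: [-0.027, 0.951, 0.008, 0.307]
force: [-4.7, 1.0, 3.5]
finger_gap: 0.997
gripper_force: 2.6
now sx -0.0604 sy 0.0009 z 0.0048 slide [ 0.02 -0.09  0.08] turn [ 0.    -0.004  0.001] F [-4.7  1.   3.5] q [-0.37  0.87  2.07  2.55  0.46  1.75]
```

```bash
for i in 1; do python3 -m creep '[{"slide":[-0.16,0,0.12],"angular":[0,0,0],"claw":1},{"slide":[0,0,0],"angular":[0,0,0],"claw":1}]'; python3 -m creep '[{"slide":[-0.16,0,0.12],"angular":[0,0,0],"claw":1},{"slide":[0,0,0],"angular":[0,0,0],"claw":1}]'; done | grep -E 'tcp|force:'
```

```text
tcp_pos: [0.6004, -0.038, 0.0045]
force: [-6.3, 0.3, 4.2]
gripper_force: 3.5
tcp_pos: [0.6022, -0.0379, 0.0044]
force: [-7.6, 0.2, 4.2]
gripper_force: 3.6
```

```bash
(python3 -m creep '[{"slide":[-0.16,0,0.12],"angular":[0,0,0],"claw":1},{"slide":[0,0,0],"angular":[0,0,0],"claw":1}]'; python3 -m creep '[{"slide":[-0.16,0,0.12],"angular":[0,0,0],"claw":1},{"slide":[0,0,0],"angular":[0,0,0],"claw":1}]') | grep -E 'tcp|force:'
```

```text
tcp_pos: [0.604, -0.0378, 0.0042]
force: [-7.8, -0.2, 4.6]
gripper_force: 3.8
tcp_pos: [0.604, -0.0376, 0.0039]
force: [-13.4, -2.3, 8.0]
gripper_force: 6.4
```

```bash
(python3 -m creep '[{"slide":[-0.16,0,0.12],"angular":[0,0,0],"claw":1},{"slide":[0,0,0],"angular":[0,0,0],"claw":1}]'; python3 -m creep '[{"slide":[-0.16,0,0.12],"angular":[0,0,0],"claw":1},{"slide":[0,0,0],"angular":[0,0,0],"claw":1}]') | grep -E 'tcp|force:|rot'; python3 go.py -.06 0 .004 36
```

```text
tcp_pos: [0.604, -0.0373, 0.0033]
tool_rot: [-0.026, 0.953, 0.009, 0.302]
force: [-17.5, -3.1, 10.3]
gripper_force: 8.6
tcp_pos: [0.604, -0.0371, 0.0027]
tool_rot: [-0.025, 0.953, 0.009, 0.3]
force: [-21.3, -4.8, 13.0]
gripper_force: 10.7
now sx -0.0555 sy 0.0016 z 0.0027 slide [ 0.29 -0.16 -0.36] turn [ 0.    -0.018 -0.003] F [-21.3  -4.8  13. ] q [-0.36  0.87  2.05  2.53  0.42  1.79]
```

```bash
python3 -m creep '[{"slide":[0.6,0,-0.5],"angular":[0,0,0],"claw":1},{"slide":[1.2,0,-0.9],"angular":[0,0,0],"claw":1},{"slide":[1.62,0,-1.2],"angular":[0,0,0],"claw":1},{"slide":[1.62,0,-1.2],"angular":[0,0,0],"claw":1},{"slide":[1.62,0,-1.2],"angular":[0,0,0],"claw":1},{"slide":[1.62,0,-1.2],"angular":[0,0,0],"claw":1},{"slide":[1.62,0,-1.2],"angular":[0,0,0],"claw":1},{"slide":[-0.8,0,-1.2],"angular":[0,0,0],"claw":1},{"slide":[-0.8,0,-1.2],"angular":[0,0,0],"claw":1},{"slide":[-0.8,0,-1.2],"angular":[0,0,0],"claw":1}]'
python3 -m creep '[{"slide":[0,0,0],"angular":[0,0,0],"claw":1},{"slide":[0,0,0],"angular":[0,0,0],"claw":1}]' >/dev/null
python3 - <<'E'
from plan import *
C=cam("top"); t=viewer.snapshot("top"); np.save("t.npy",t); s=viewer.snapshot("scene")
c=lambda im,y0,y1,x0,x1,w:cv2.resize(im[y0:y1,x0:x1],(w,int(w*(y1-y0)/(x1-x0))),interpolation=cv2.INTER_CUBIC)
a=c(t,70,180,235,415,490); b=c(s,140,320,260,500,300)
m=np.zeros((max(a.shape[0],b.shape[0]),800,3),np.uint8); m[:a.shape[0],:490]=a; m[:b.shape[0],490:790]=b
cv2.imwrite("pics/fin.png",m)
Y=np.array([-XS[1],XS[0],0]); ex=[SPOT+XS*i*.055+Y*j*.075+[0,0,.044] for i,j in ((1,1),(1,-1),(-1,-1),(-1,1))]
print((w2px(C,ex)-[235,70])*490/180)
E
```

```text
t: 32.6
tcp_pos: [0.4878, -0.0454, 0.0491]
tool_rot: [-0.026, 0.951, 0.008, 0.308]
force: [0.5, -1.1, 0.7]
finger_gap: 0.999
gripper_force: 0.0
[[195.38845667 149.4522781 ]
 [315.05455463 143.18889527]
 [320.42508139 228.80264935]
 [199.36043325 235.05513942]]
```

View pics/fin.png

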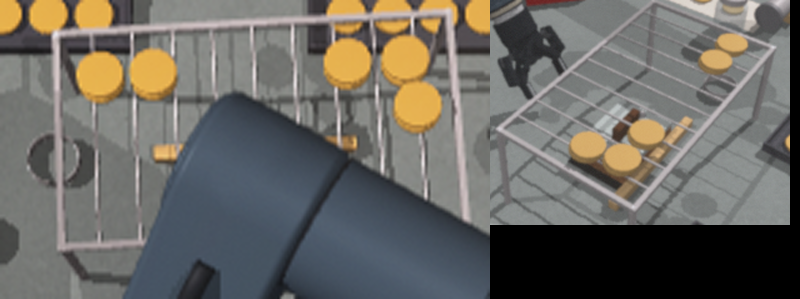

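The top view is blocked by the arm. The scene view shows the mould under the shelf against the bar. I'll swing the arm aside and check its pose numerically.

```bash
python3 -m creep '[{"slide":[-1.2,0,-1.8],"angular":[0,0,0],"claw":1},{"slide":[-1.2,0,-1.8],"angular":[0,0,0],"claw":1},{"slide":[-1.2,0,-1.8],"angular":[0,0,0],"claw":1},{"slide":[0,2.5,0],"angular":[0,0,0],"claw":1},{"slide":[0,2.5,0],"angular":[0,0,0],"claw":1},{"slide":[0,2.5,0],"angular":[0,0,0],"claw":1},{"slide":[0,2.5,0],"angular":[0,0,0],"claw":1},{"slide":[0,2.5,0],"angular":[0,0,0],"claw":1},{"slide":[0,2.5,0],"angular":[0,0,0],"claw":1},{"slide":[0,2.5,0],"angular":[0,0,0],"claw":1}]'
python3 -m creep '[{"slide":[0,2.5,0],"angular":[0,0,0],"claw":1},{"slide":[0,2.5,0],"angular":[0,0,0],"claw":1},{"slide":[0,2.5,0],"angular":[0,0,0],"claw":1},{"slide":[0,2.5,0],"angular":[0,0,0],"claw":1},{"slide":[0,0,0],"angular":[0,0,0],"claw":1},{"slide":[0,0,0],"angular":[0,0,0],"claw":1}]'
python3 - <<'E'
from plan import *
C=cam("top"); t=viewer.snapshot("top"); cv2.imwrite("pics/t5.png",t); Y=np.array([-XS[1],XS[0],0])
# rectify the plate plane (z=44 mm) around the spot: 1 mm per pixel; rows=-sx, cols=-sy
G=np.array([SPOT+XS*(.08-i*.001)+Y*(.11-j*.001)+[0,0,.044] for i in range(170) for j in range(220)])
uv=w2px(C,G).astype(np.float32).reshape(170,220,2); r=cv2.remap(t,uv[...,0],uv[...,1],cv2.INTER_LINEAR).min(2)
print("sx profile 80..-90, bright fraction across sy +-60mm:"); b=np.median(r[:,50:170],axis=1); print([(80-i,int(b[i])) for i in range(10,170,4)])
for i0,i1 in((40,70),(75,105),(105,130)):
    c=np.median(r[i0:i1],axis=0); k=np.where(c>110)[0]; print("rows",80-i0,80-i1,"sy bright from",110-k.min(),"to",110-k.max(), [int(v) for v in c[20:50:3]],[int(v) for v in c[170:205:3]])
E
```

```text
t: 33.7
tcp_pos: [0.4754, 0.1307, 0.1118]
tool_rot: [-0.026, 0.951, 0.009, 0.307]
force: [1.1, -0.9, 0.3]
finger_gap: 1.0
gripper_force: 0.0
t: 34.2
tcp_pos: [0.47, 0.2309, 0.1122]
tool_rot: [-0.028, 0.951, 0.009, 0.308]
force: [-0.3, -0.5, 0.3]
finger_gap: 1.003
gripper_force: 0.0
sx profile 80..-90, bright fraction across sy +-60mm:
[(70, 122), (66, 107), (62, 92), (58, 92), (54, 133), (50, 174), (46, 190), (42, 198), (38, 199), (34, 199), (30, 202), (26, 203), (22, 200), (18, 168), (14, 97), (10, 64), (6, 57), (2, 55), (-2, 55), (-6, 81), (-10, 133), (-14, 167), (-18, 191), (-22, 195), (-26, 197), (-30, 194), (-34, 179), (-38, 172), (-42, 173), (-46, 192), (-50, 201), (-54, 198), (-58, 194), (-62, 170), (-66, 92), (-70, 37), (-74, 64), (-78, 120), (-82, 136), (-86, 135)]
rows 40 10 sy bright from 110 to -107 [80, 46, 33, 52, 119, 190, 139, 138, 138, 138] [201, 203, 164, 133, 85, 33, 33, 34, 42, 80, 93, 93]
rows 5 -25 sy bright from 110 to -107 [94, 36, 33, 45, 136, 186, 163, 137, 134, 125] [151, 163, 142, 129, 75, 38, 34, 34, 47, 75, 94, 94]
rows -25 -50 sy bright from 110 to -107 [86, 48, 35, 51, 109, 181, 126, 127, 128, 129] [182, 190, 141, 125, 83, 33, 33, 33, 39, 79, 88, 89]
```

```bash
python3 -c "from station import ticket; print(ticket.sign_off())"
```

```text
the job is handed in; nothing more can be done
None
```

The job is handed in at about 34 s: the cover is seated flush on its pins, and the mould sits square and wholly on the mat (2–3 mm to the left of centre) against the stop bar, with no contact with the shelf or bystanders seen.

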